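# Load a spring launcher and hold it cocked at the mark

## Robot

A 7-joint arm with a two-finger parallel gripper is mounted at the origin on the work surface. World frame = base frame: x ahead of the robot, y to its left, z up, the work surface at z = 0. Lengths are in mm, angles in rad, forces in N, time in s.
With the tool pointing down it reaches from about 400 to 875 mm from the base axis. Payload 4.4 kg.
Tool frame: the origin (TCP) lies at the very end of the fingers, on their centre line; the grasp point (between the pads) lies 19 mm behind it; y points along the fingers, x is the direction in which the jaws open and shut, and the axes are right-handed (so a half turn about y gives the same grasp; the last joint's range is limited). The gripper opens to 85 mm and grips with 20 to 120 N. Pads are 22 mm wide; open, the fingers measure 114 mm over their backs; the gripper's body (76 mm by 85 mm) begins 54 mm behind the grasp point. The pads swing forward as they close: fully open they stand 13 mm farther back than shut.
Start: joints at [-1.373, 0.628, 0.038, 1.517, -0.027, 0.996, -0.02], TCP at [169.463, 627.535, 231.313] pointing down, gripper open.
Joint ranges: [-3.06, 3.06], [-0.37, 2.12], [-1.25, 1.32], [0.18, 2.47], [-1.1, 4.24], [0.23, 1.98], [-2.94, 2.94]. Speed limits (rad/s): [2.57, 2.57, 3.14, 3.14, 3.14, 3.14, 3.14].

## Interface

Orientations are given as [roll, pitch, yaw] about the fixed x, y, z axes, in that order (R = Rz(yaw) Ry(pitch) Rx(roll)).
In Python, from cell import readout, eyes, finish_job gives the robot as it stands. The module is installed in compiled form; this text tells all that it offers.
- The arm moves only by the tool apply_moves, never from a script. Its argument "commands" is a list that holds one entry, the list of rows, each a list of 6 numbers: the shift along the tool's x, y, z in units of 0.04 m (1.0 is 0.04 m), then the turn, a rotation vector about the tool's x, y, z in units of 5 degrees (1.0 is 5 degrees). A call has 1 to 8 rows; each row shifts and turns the pose as measured when the row begins, along the tool's axes as they then stand; what a row does not reach is not made up. A row lasts 1/12 s, in which the tool goes at most 41.7 mm and 7.16 degrees, less where a joint would pass 70% of its speed; a pose out of reach is approached as far as the arm can. A call with a number of a shift or a turn outside -1 to 1 is refused whole. A call with a gripper value outside its range is refused whole. "claw" is the finger opening in mm, from 0 to 85.4, set as the call begins (left out, the last holds). The fingers move at their own pace and stop on an object; the grip force is fixed at half the most. Time passes only in rows, so rows that do not move let the fingers close. It gives the time, the measured TCP pose, the force and the opening at its end, in the units of the state.
- readout.read_state(): the state, without advancing time (a new reading comes with each control period).
- eyes.get_image(name): name is "side" or "top" or "wrist"; returns a dict with "image" (480x640x3 uint8, red, green, blue), "mtx" (3x3 intrinsics, pixels), "rvec" (rotation vector, rad) and "tvec" (3), from world to camera coordinates, as OpenCV has them. Camera axes: x right, y down, z forward; pixel columns grow to the right and rows downward; lengths in mm; the calibration is good to about 2 mm. A picture is of the moment at which its call begins. There is no depth.
- finish_job(): hands the job in, once; it reports no verdict.
The state is a dict: "clock": time; "qpos": joint angles; "qd": joint speeds; "tau": joint torques, N m; "eef_pos": TCP position; "tool_rot": TCP orientation; "force": force on the tool from outside, world axes, zero at the start; "torque": the same for the moment, N m; "width": finger opening in mm.
Only numpy, scipy, OpenCV 4.12 (cv2) and the standard library are available. Lean on these libraries where they do the work, as an engineer would, in place of code of your own. Each camera call takes 0.05 s, during which the arm holds its last target. There are 200 camera calls.

## Task

Load the spring launcher: with its carriage at home, lay the thick metal plate flat, lengthwise and square on the carriage deck, then the thin plate squarely on top, edges lined up. Then gently pull the carriage out by its crossbar handle until its side pointer is level with the index mark, and finish while still holding it there by the handle, with the pile still square and untouched. Leave everything else on the bench where it is.

Things in the scene. Friction and masses are not known exactly. Their poses are not given: they have to be found in the camera images.
- launcher: Fixed spring launcher: aluminium base 460 x 90 x 12 mm on the bench, two guide rods, black spring housing (140 x 75 mm, top at 62 mm) at one end, low stop at the other. Origin on the bench under the deck centre of the carriage when at home; +x: direction in which the carriage is pulled out, +z up. The base spans x -200 to +260 mm, y -45 to +45 mm.
- carriage: Carriage, flat grey deck 88 (x) by 58 mm (y). Origin: centre of the deck's top, 40 mm above the bench; launcher's axes. Slides along +x, 0 (home) to 130 mm; a spring pulls it home with 4 N, rising 0.45 N per 10 mm, so it flies back if let go. Thin steel side pointer, 4 mm wide, at x = 0, reaching to y = +45 mm, level with the deck.
- handle (a point): T handle on the carriage: a level steel crossbar 14 (x) by 70 (y) by 14 mm (z) on a central post 12 x 18 mm. Origin: the bar's centre, 90 mm ahead (+x) of the deck centre and 72 mm above the deck (112 mm above the bench). Launcher's axes. Free space all round the bar.
- mark: Index mark: dark block 16 mm wide with an upright steel fin 4 mm thick (x), top at 42 mm, fixed beside the base on its +y side, 56 mm off the centre line and 70 to 120 mm (+x) beyond the home pointer. Origin on the bench under the fin's middle, launcher's axes: the carriage is at the mark when its origin has x = 0 in this frame.
- thick_plate: Loose aluminium plate 80 mm (x) by 50 mm (y) by 24 mm thick with one dark round spot in the middle of its top, 0.18 to 0.36 kg, starting flat on the bench. Origin at the centre of its underside.
- thin_plate: Loose aluminium plate 80 mm (x) by 50 mm (y) by 14 mm thick with two dark round spots on its top, 0.1 to 0.21 kg, starting flat on the bench. Origin at the centre of its underside.
- disc_a: Bystander: round brass weight, 40 mm across, 16 mm high, between the plates. Origin at the centre of its underside.
- disc_b: Bystander: round brass weight, 50 mm across, 22 mm high, at the right. Origin at the centre of its underside.
- beaker_a: Bystander: glass beaker, 80 mm across, 110 mm high, at the left. Origin at the centre of its underside.
- beaker_b: Bystander: glass beaker, 68 mm across, 90 mm high, at the right. Origin at the centre of its underside.
- goggles: Bystander: safety goggles standing on the bench, about 160 x 140 x 56 mm, at the far right. Origin under the lenses' middle.
- timer: Bystander: grey hand timer 75 x 50 x 18 mm at the back. Origin at the centre of its underside.
- eraser: Bystander: rubber eraser 55 x 24 x 14 mm at the back. Origin at the centre of its underside.
Not all that is in view belongs to the job. What is shaped like the thin_plate but blue or turquoise is not meant.

How it is judged:
By the outcome, as a careful person would: the job done as asked, in the order asked, and still so for the second after the job is handed in, while the arm keeps its last pose, push and grip.
It also fails if it takes over 70 s, if anything falls off the work surface, if the arm or the gripper's body presses on something with over 40 N, if the wrist force passes 120 N, or if a joint passes its speed limit or range.

## Working session

There is one attempt and no reset: what is moved stays moved. The work goes in short steps, Python scripts to look and compute and a tool call to move; the robot and the scene stay as the last step left them, time stands still between calls to the robot, and variables do not carry over. Pictures are saved under pics/ and viewed, about 8 in all and at most 12, crops included, and the job is handed in when it is done.

Besides the shell and the picture viewer there is one more tool, called after "Call:" as name(argument=value, ...) on one line, values as JSON. apply_moves: Moves the arm, as the interface text tells. Shifts and turns lie within -1 to 1; 1 stands for 0.04 m of shift or 5 degrees of turn. Its arguments: {"type":"object","properties":{"commands":{"type":"array"},"claw":{"type":"number"}},"required":["commands"]}

```bash
mkdir -p pics; cat > h.py <<'E'
import numpy as np, cv2
from cell import readout, eyes, finish_job
from scipy.spatial.transform import Rotation as Ro
def grab(n,f=None):
    d=eyes.get_image(n)
    if f: cv2.imwrite(f'pics/{f}.png',d['image'][:,:,::-1]); np.savez(f'pics/{f}.npz',**d)
    return d
def load(f): return dict(np.load(f'pics/{f}.npz'))
def ray(d,uv):
    R=cv2.Rodrigues(d['rvec'])[0]; K=np.array(d['mtx'])
    p=cv2.undistortPoints(np.array(uv,float).reshape(-1,1,2),K,None).reshape(-1,2)
    v=np.c_[p,np.ones(len(p))]@R; c=-R.T@np.array(d['tvec']).ravel()
    return c,v
def cast(d,uv,z):
    c,v=ray(d,uv); return c+v*((z-c[2])/v[:,2])[:,None]
def proj(d,P): return cv2.projectPoints(np.array(P,float).reshape(-1,1,3),d['rvec'],d['tvec'],d['mtx'],None)[0].reshape(-1,2)
def rows(target,yaw=None):
    "print shift in tool axes"
    s=readout.read_state(); R=Ro.from_euler('xyz',s['tool_rot']).as_matrix()
    return R.T@(np.array(target)-s['eef_pos'])
E
python3 - <<'E'
from h import *
s=readout.read_state()
for k,v in s.items(): print(k,np.round(v,3))
print(Ro.from_euler('xyz',s['tool_rot']).as_matrix().round(3))
for n in('top','side','wrist'):
    d=grab(n,n+'0'); R=cv2.Rodrigues(d['rvec'])[0]; print(n,(-R.T@np.array(d['tvec']).ravel()).round(0),d['mtx'][0][0])
E
```

```text
clock 0.0
qpos [-1.373  0.629  0.038  1.518 -0.027  0.996 -0.02 ]
qd [-0.    -0.002  0.     0.     0.002 -0.001 -0.001]
tau [ 1.0000e-03 -5.6341e+01  1.2260e+00 -1.9344e+01  1.1000e-02  1.1000e-02
  0.0000e+00]
eef_pos [169.313 626.931 230.413]
tool_rot [-1.571  0.002  1.307]
force [ 0.468  0.578 -0.501]
torque [-0.041  0.001  0.028]
width 85.697
[[ 0.261 -0.    -0.965]
 [ 0.965 -0.002  0.261]
 [-0.002 -1.    -0.   ]]
top [ 394.   16. 1402.] 586.4792214479266
side [  15. -684.  908.] 577.4206797168156
wrist [ 87. 649. 374.] 405.2170582382516
```

View pics/top0.png

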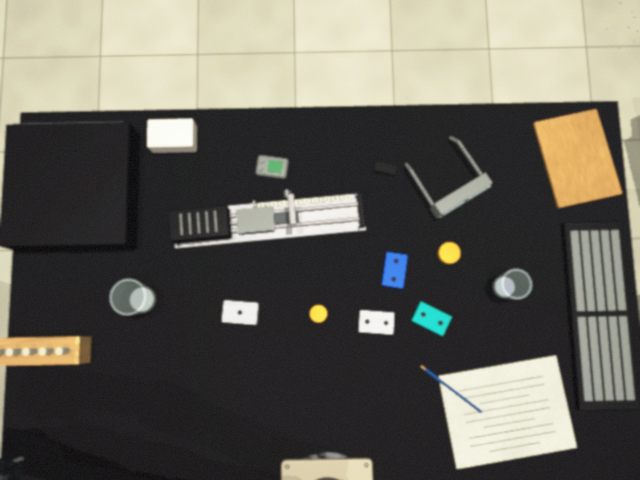

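View pics/side0.png

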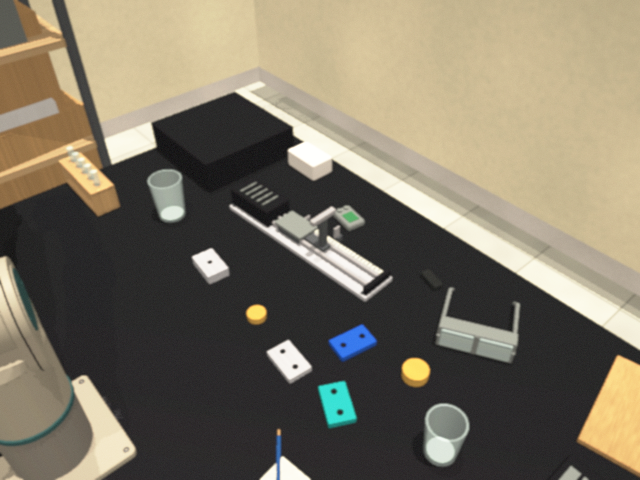

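Top view: thick plate (240,313), thin plate (377,322), deck (255,220), crossbar (290,212), housing at the left. So the pull runs to the right, and the mark is on the far side. The side view agrees.

```bash
python3 - <<'E'
from h import *
d=load('top0'); im=d['image']; print(proj(d,[[169,627,231],[0,0,0]]).round())
print(proj(load('side0'),[[169,627,231]]).round())
hsv=cv2.cvtColor(im,cv2.COLOR_RGB2HSV)
def rect(mask,box,z,n):
    x0,y0,x1,y1=box; m=np.zeros_like(mask); m[y0:y1,x0:x1]=mask[y0:y1,x0:x1]
    c=max(cv2.findContours(m,0,1)[0],key=cv2.contourArea)
    p=cast(d,c.reshape(-1,2),z)[:,:2].astype(np.float32)
    r=cv2.minAreaRect(p); print(n,np.round(r[0],1),np.round(r[1],1),round(r[2],1))
w=((hsv[...,2]>130)&(hsv[...,1]<60)).astype(np.uint8)
rect(w,(210,290,270,335),24,'thick'); rect(w,(350,300,402,345),14,'thin')
rect(w,(160,180,380,260),12,'base')
print(hsv[220,240:275:6],hsv[240,200:360:30])
b=cv2.resize(im[170:265,160:380],None,fx=3.6,fy=3.6,interpolation=cv2.INTER_CUBIC); cv2.imwrite('pics/crop.png',b[:,:,::-1])
E
```

```text
[[  1. 455.]
 [327. 505.]]
[[-14. 147.]]
thick [438.5 195. ] [83.3 52.8] 84.4
thin [ 409.9 -123.6] [83.  52.8] 84.5
base [669.8 127.5] [116.4 458. ] 4.3
[[ 30  15 182]
 [ 35  17 184]
 [ 33  17 184]
 [ 38  15 184]
 [ 37  18 187]
 [ 39  19 190]] [[ 90   6  43]
 [ 17   8 216]
 [ 15  12 130]
 [165  13  39]
 [  0   0  36]
 [150  13  38]]
```

View pics/crop.png

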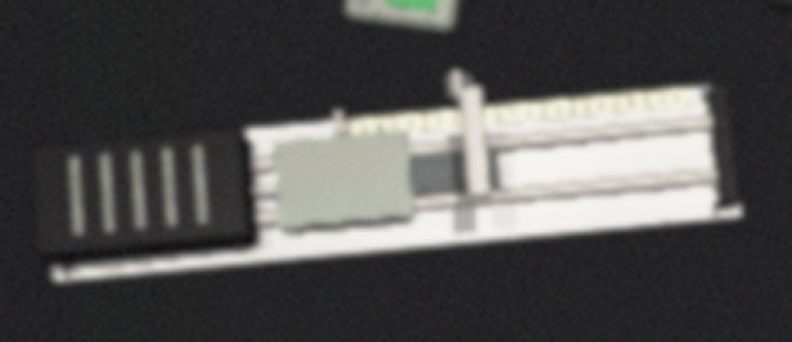

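```bash
cat >> h.py <<'E'
def plan(target,yaw,step=38):
    "rows (tool axes, units) to world target with tool x at world angle yaw (deg), tool down"
    s=readout.read_state(); R0=Ro.from_euler('xyz',s['tool_rot']); M=R0.as_matrix()
    p0=np.array(s['eef_pos']); c,sn=np.cos(np.radians(yaw)),np.sin(np.radians(yaw))
    Rt=Ro.from_matrix(np.array([[c,0,-sn],[sn,0,c],[0,-1,0]]))
    rv=(R0.inv()*Rt).as_rotvec(); dp=np.array(target)-p0
    n=max(1,int(np.ceil(max(np.linalg.norm(dp)/step,np.degrees(np.linalg.norm(rv))/4.9))))
    print('pos',p0.round(1),'yaw',np.degrees(np.arctan2(M[1,0],M[0,0])).round(2),'tilt',(M[:,1]*1e3).round(1),'n',n,'t',s['clock'].__round__(1))
    out=[]
    for i in range(n):
        Ri=R0*Ro.from_rotvec(rv*i/n)
        out.append(np.r_[Ri.inv().apply(dp/n)/40,np.degrees(rv)/n/5].round(2).tolist())
    for k in range(0,n,8): print(str(out[k:k+8]).replace(' ',''))
E
python3 - <<'E'
from h import *
d=load('top0'); f=lambda x,y:[x/3.6+160,y/3.6+170]
a,b=cast(d,[f(60,280),f(738,214)],12); v=(b-a)/np.linalg.norm(b-a); print('front edge',a.round(),b.round(),'angle',np.degrees(np.arctan2(v[1],v[0])))
dk=cast(d,[f(345,182)],40)[0]; bar=cast(d,[f(472,140)],119)[0]; fin=cast(d,[f(456,78)],42)[0]; pt=cast(d,[f(338,115)],40)[0]
print(dk.round(),bar.round(),fin.round(),pt.round())
for p in(bar,fin,pt): q=p-dk; print('launcher',(q@v).round(1),(q[0]*-v[1]+q[1]*v[0]).round(1))
im=d['image'];hsv=cv2.cvtColor(im,cv2.COLOR_RGB2HSV);w=((hsv[...,2]>130)&(hsv[...,1]<60)).astype(np.uint8)
for (x0,y0,x1,y1),z in(((210,290,270,335),24),((350,300,402,345),14)):
    m=np.zeros_like(w);m[y0:y1,x0:x1]=w[y0:y1,x0:x1]
    c=max(cv2.findContours(m,0,1)[0],key=cv2.contourArea)
    B=cv2.boxPoints(cv2.minAreaRect(cast(d,c.reshape(-1,2),z)[:,:2].astype(np.float32)));print(B.round())
plan([430,195,230],-5)
E
```

```text
front edge [595. 348.  12.] [ 631. -104.   12.] angle -85.47164587302811
[652. 155.  40.] [662.  68. 119.] [720.  81.  42.] [697. 159.  40.]
launcher 87.4 3.1
launcher 78.8 61.9
launcher -0.9 45.2
[[408. 156.]
 [461. 151.]
 [469. 234.]
 [416. 239.]]
[[ 380. -162.]
 [ 432. -167.]
 [ 440.  -85.]
 [ 388.  -80.]]
pos [169.3 627.1 230.6] yaw 74.88 tilt [-4.0e-01 -1.4e+00 -1.0e+03] n 17 t 0.1
[[-0.51,0.0,-0.54,0.0,0.94,-0.0],[-0.47,0.0,-0.58,0.0,0.94,-0.0],[-0.42,0.0,-0.61,0.0,0.94,-0.0],[-0.37,0.0,-0.64,0.0,0.94,-0.0],[-0.31,0.0,-0.67,0.0,0.94,-0.0],[-0.26,0.0,-0.7,0.0,0.94,-0.0],[-0.2,0.0,-0.71,0.0,0.94,-0.0],[-0.14,0.0,-0.73,0.0,0.94,-0.0]]
[[-0.08,0.0,-0.74,0.0,0.94,-0.0],[-0.02,0.0,-0.74,0.0,0.94,-0.0],[0.04,0.0,-0.74,0.0,0.94,-0.0],[0.1,0.0,-0.74,0.0,0.94,-0.0],[0.16,0.0,-0.72,0.0,0.94,-0.0],[0.22,0.0,-0.71,0.0,0.94,-0.0],[0.28,0.0,-0.69,0.0,0.94,-0.0],[0.33,0.0,-0.66,0.0,0.94,-0.0]]
[[0.39,0.0,-0.63,0.0,0.94,-0.0]]
```

Call:
apply_moves(commands=[[[-0.51, 0, -0.54, 0, 0.94, 0], [-0.47, 0, -0.58, 0, 0.94, 0], [-0.42, 0, -0.61, 0, 0.94, 0], [-0.37, 0, -0.64, 0, 0.94, 0], [-0.31, 0, -0.67, 0, 0.94, 0], [-0.26, 0, -0.7, 0, 0.94, 0], [-0.2, 0, -0.71, 0, 0.94, 0], [-0.14, 0, -0.73, 0, 0.94, 0]]])

```text
clock: 0.82
eef_pos: [287.3, 420.3, 226.5]
tool_rot: [-1.566, 0.005, 0.635]
force: [0.8, 0.0, 0.5]
width: 85.7
```

Call:
apply_moves(commands=[[[-0.08, 0, -0.74, 0, 0.94, 0], [-0.02, 0, -0.74, 0, 0.94, 0], [0.04, 0, -0.74, 0, 0.94, 0], [0.1, 0, -0.74, 0, 0.94, 0], [0.16, 0, -0.72, 0, 0.94, 0], [0.22, 0, -0.71, 0, 0.94, 0], [0.28, 0, -0.69, 0, 0.94, 0], [0.33, 0, -0.66, 0, 0.94, 0]]])

```text
clock: 1.48
eef_pos: [406.6, 202.0, 225.5]
tool_rot: [-1.57, 0.007, -0.054]
force: [0.9, 0.2, -0.4]
width: 85.3
```

```bash
python3 - <<'E'
from h import *
plan([438,180,200],-5.5)
s=readout.read_state(); print(np.round(s['qpos'],2))
grab('wrist','w1')
E
```

```text
pos [406.6 202.  225.5] yaw -3.08 tilt [   -7.2     1.  -1000. ] n 2 t 1.5
[[0.41,0.32,-0.25,-0.0,0.24,-0.04],[0.41,0.32,-0.25,-0.0,0.24,-0.04]]
[-0.84  0.39  0.44  2.05 -0.25  0.75 -0.3 ]
```

View pics/w1.png

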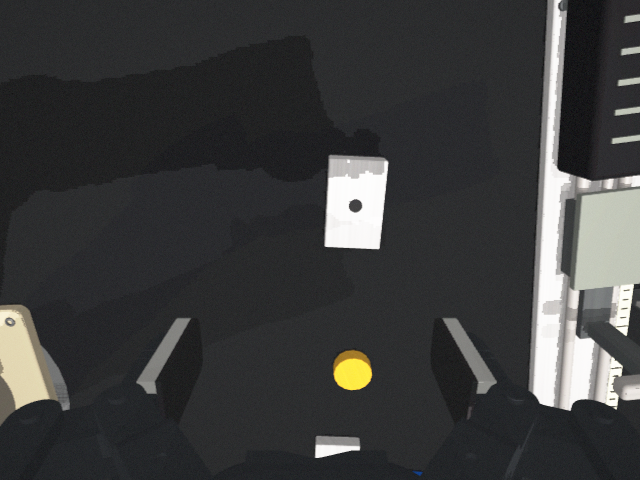

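Wrist view: thick plate spot at (355,206), disc at (352,370), the thin plate's end at (337,447), deck at the right.

```bash
cat >> h.py <<'E'
def spots(d,box):
    x0,y0,x1,y1=box; g=cv2.cvtColor(d['image'],cv2.COLOR_RGB2GRAY)[y0:y1,x0:x1]
    w=(g>150).astype(np.uint8); cs=max(cv2.findContours(w,0,1)[0],key=cv2.contourArea)
    fill=cv2.drawContours(np.zeros_like(w),[cs],-1,1,-1); hole=((g<100)&(cv2.erode(fill,np.ones((5,5)))>0)).astype(np.uint8)
    n,l,st,c=cv2.connectedComponentsWithStats(hole)
    return cs.reshape(-1,2)+[x0,y0],[c[i]+[x0,y0] for i in range(1,n) if st[i,4]>25]
def box(d,c,z):
    r=cv2.minAreaRect(cast(d,c,z)[:,:2].astype(np.float32)); B=cv2.boxPoints(r)
    e=B[1]-B[0],B[2]-B[1]; e=max(e,key=np.linalg.norm); a=np.degrees(np.arctan2(e[1],e[0]))
    return np.round(r[0],1),np.round(r[1],1),round(a%180-90,2)
E
python3 - <<'E'
from h import *
d=load('w1'); c,s=spots(d,(300,130,410,270)); print(s,cast(d,s,24).round(1)); print(box(d,c,24))
e=cast(d,[(329,165),(325,247),(387,165),(380,249)],24).round(1); print(e)
for u,v in((0,1),(2,3)): q=e[u]-e[v]; print(np.degrees(np.arctan2(q[1],q[0]))-90)
E
```

```text
[array([354.98305085, 205.25423729])] [[438.6 195.   24. ]]
(array([438.6, 195.5]), array([80.3, 50.2]), np.float32(-5.76))
[[417.4 231.3  24. ]
 [410.5 157.4  24. ]
 [466.5 228.7  24. ]
 [460.3 152.9  24. ]]
-5.334208526772528
-4.676052666013135
```

```bash
python3 - <<'E'
from h import *
plan([438.6,195,60],-5.6)
E
```

```text
pos [409.8 195.7 225.9] yaw -3.76 tilt [   -4.     -2.6 -1000. ] n 5 t 1.5
[[0.15,0.83,0.01,0.01,0.07,-0.01],[0.15,0.83,0.01,0.01,0.07,-0.01],[0.15,0.83,0.01,0.01,0.07,-0.01],[0.14,0.83,0.01,0.01,0.07,-0.01],[0.14,0.83,0.01,0.01,0.07,-0.01]]
```

Call:
apply_moves(commands=[[[0.15, 0.8, 0.01, 0, 0.07, 0], [0.15, 0.8, 0.01, 0, 0.07, 0], [0.15, 0.8, 0.01, 0, 0.07, 0], [0.14, 0.8, 0.01, 0, 0.07, 0], [0.14, 0.7, 0.01, 0, 0.07, 0], [0, 0, 0, 0, 0, 0]]])

```text
clock: 2.03
eef_pos: [445.5, 193.3, 66.5]
tool_rot: [-1.568, -0.005, -0.105]
force: [-0.4, 0.1, 0.2]
width: 85.4
```

```bash
python3 - <<'E'
from h import *
plan([438.6,195,4],-5.6,30)
E
```

```text
pos [445.5 193.3  66.5] yaw -6.01 tilt [    5.6     1.8 -1000. ] n 3 t 2.0
[[-0.06,0.52,0.01,-0.01,-0.03,0.02],[-0.06,0.52,0.01,-0.01,-0.03,0.02],[-0.06,0.52,0.01,-0.01,-0.03,0.02]]
```

Call:
apply_moves(commands=[[[-0.06, 0.4, 0.01, 0, -0.03, 0.02], [-0.06, 0.4, 0.01, 0, -0.03, 0.02], [-0.04, 0.3, 0.01, 0, 0, 0.02], [0, 0.2, 0, 0, 0, 0], [0, 0, 0, 0, 0, 0]]])

```text
clock: 2.45
eef_pos: [439.6, 196.6, 15.3]
tool_rot: [-1.567, 0.0, -0.097]
force: [-0.6, -0.4, 0.1]
width: 85.2
```

```bash
python3 - <<'E'
from h import *
plan([438.6,195,4],-5.6,10)
E
```

```text
pos [439.6 196.6  15.3] yaw -5.58 tilt [    0.      3.6 -1000. ] n 2 t 2.5
[[-0.01,0.14,-0.02,-0.02,0.0,-0.0],[-0.01,0.14,-0.02,-0.02,0.0,-0.0]]
```

Call:
apply_moves(commands=[[[-0.01, 0.14, -0.02, -0.04, 0, 0], [-0.01, 0.1, -0.02, 0, 0, 0], [0, 0.04, 0, 0, 0, 0], [0, 0, 0, 0, 0, 0]]])

```text
clock: 2.78
eef_pos: [440.5, 196.5, 6.8]
tool_rot: [-1.568, -0.004, -0.096]
force: [-0.1, 0.3, 0.2]
width: 85.3
```

Call:
apply_moves(commands=[[[0, 0, 0, 0, 0, 0], [0, 0, 0, 0, 0, 0], [0, 0, 0, 0, 0, 0], [0, 0, 0, 0, 0, 0], [0, 0, 0, 0, 0, 0], [0, 0, 0, 0, 0, 0], [0, 0, 0, 0, 0, 0], [0, 0, 0, 0, 0, 0]]], claw=40)

```text
clock: 3.45
eef_pos: [441.1, 197.2, 8.8]
tool_rot: [-1.567, -0.006, -0.095]
force: [-0.3, -0.6, -2.5]
width: 48.5
```

```bash
python3 - <<'E'
from h import *
s=readout.read_state();print(np.round(s['force'],1),s['width'])
plan([439,195,120],-5.6,25)
E
```

```text
[-0.3 -0.6 -2.5] 48.495988894861156
pos [441.1 197.2   8.8] yaw -5.45 tilt [    6.5     3.4 -1000. ] n 5 t 3.5
[[-0.01,-0.56,-0.01,-0.01,0.01,0.01],[-0.01,-0.56,-0.01,-0.01,0.01,0.01],[-0.01,-0.56,-0.01,-0.01,0.01,0.01],[-0.01,-0.56,-0.01,-0.01,0.01,0.01],[-0.01,-0.56,-0.01,-0.01,0.01,0.01]]
```

Call:
apply_moves(commands=[[[0, -0.3, 0, 0, 0, 0.02], [0, -0.6, 0, 0, 0, 0.02], [0.3, -0.9, -0.02, 0, 0, 0.03], [0.5, -0.8, 0, 0, 0, 0], [0.5, -0.8, 0, 0, 0, 0], [0.7, -0.7, 0, 0, 0, 0], [0.8, -0.4, 0, 0, 0, 0], [0.8, -0.2, 0, 0, 0, 0]]])

```text
clock: 4.12
eef_pos: [576.7, 181.7, 199.1]
tool_rot: [-1.575, 0.023, -0.09]
force: [0.5, -0.7, -2.0]
width: 48.3
```

Call:
apply_moves(commands=[[[0.5, 0, 0.1, 0, 0, 0], [0.3, 0, 0.1, 0, 0, 0], [0, 0, 0, 0, 0, 0], [0, 0, 0, 0, 0, 0]]])

```text
clock: 4.45
eef_pos: [618.6, 184.1, 201.1]
tool_rot: [-1.575, 0.011, -0.094]
force: [-0.6, -0.6, -2.1]
width: 48.3
```

```bash
python3 - <<'E'
from h import *
plan([652,155,160],-4.5)
s=readout.read_state(); print(s['width'],s['force'])
grab('wrist','w2')
E
```

```text
pos [618.6 184.1 201.1] yaw -5.37 tilt [ -11.8   -3.  -999.9] n 2 t 4.5
[[0.46,0.51,-0.32,0.02,-0.09,-0.07],[0.45,0.51,-0.33,0.02,-0.09,-0.07]]
48.2616076696345 [-0.56323727 -0.56599996 -2.10225987]
```

View pics/w2.png

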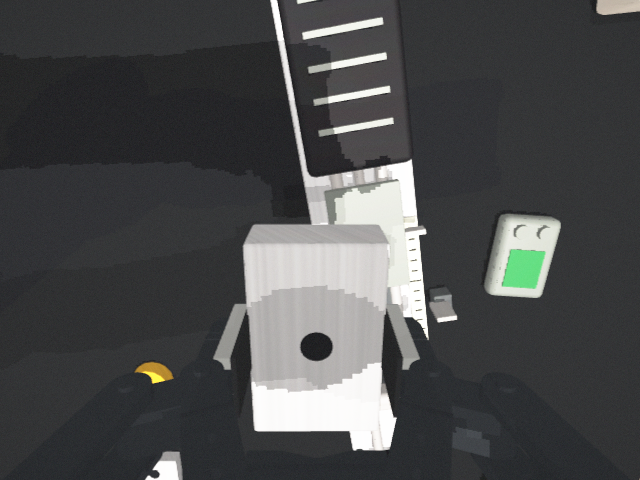

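Plate is held well. The deck's far corners are visible at about (325,190) and (402,181), the pointer at (415,230), the fin at (445,305). One zoomed crop for edges.

```bash
python3 - <<'E'
from h import *
d=load('w2'); im=d['image'][165:335,300:470]
cv2.imwrite('pics/c2.png',cv2.resize(im,None,fx=3.5,fy=3.5,interpolation=cv2.INTER_NEAREST)[:,:,::-1])
E
```

```text
(no output)
```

View pics/c2.png

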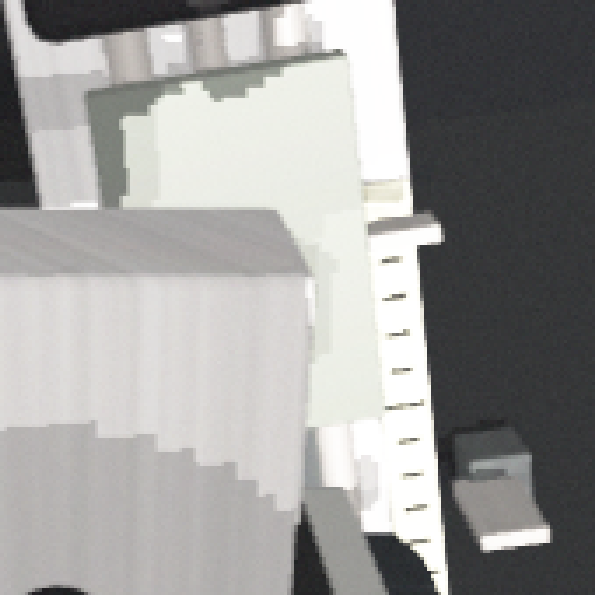

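```bash
python3 - <<'E'
from h import *
d=load('w2'); f=lambda x,y:[x/3.5+300-.3,y/3.5+165-.3]
P=cast(d,[f(87,92),f(345,52),f(383,416),f(438,221)],40); fin=cast(d,[f(516,540)],42)[0]
TL,TR,BR,pt=P; n=np.linalg.norm
print('width',n(TR-TL),'len',n(BR-TR)); print('centre',((TL+BR)/2).round(1))
v=BR-TR; print('yaw',np.degrees(np.arctan2(v[1],v[0]))); w=TR-TL; print('yawy',np.degrees(np.arctan2(w[1],w[0])))
v=v/n(v); y=np.array([-v[1],v[0],0]); c=(TL+BR)/2
print('pt',(pt-c)@v,(pt-c)@y,'fin',(fin-c)@v,(fin-c)@y, fin)
b=cast(d,[[275.5,0],f(8,0),f(42,208)],12); q=b[2]-b[0];print('base yaw',np.degrees(np.arctan2(q[1],q[0])))
# plate in hand: spot
c_,s_=spots(d,(235,215,400,440)); st=readout.read_state(); z=st['eef_pos'][2]-8.8+24
print('spot',s_,cast(d,s_,z),st['eef_pos'],z)
plan([652,155,160],-4.5)
E
```

```text
width 56.366308879156215 len 87.92416389372387
centre [655.8 157.2  40. ]
yaw -85.77143255936389
yawy 3.6943836343404772
pt -2.038495354011601 44.84736481920813 fin 81.45518923964133 56.44971433061841 [718.12073944  80.11147994  42.        ]
base yaw -86.85678996191591
spot [array([316.00826446, 346.29614325])] [[618.1111181  181.19931918 216.2543244 ]] [618.36727679 184.14702717 201.0543244 ] 216.25432439667028
pos [618.4 184.1 201.1] yaw -5.37 tilt [ -11.9   -2.9 -999.9] n 2 t 4.5
[[0.46,0.51,-0.32,0.02,-0.09,-0.07],[0.45,0.51,-0.33,0.02,-0.09,-0.07]]
```

```bash
python3 - <<'E'
from h import *
plan([655.5,160.2,120],-4.3,25)
E
```

```text
pos [618.4 184.1 201.1] yaw -5.37 tilt [ -11.9   -2.9 -999.9] n 4 t 4.5
[[0.25,0.5,-0.13,0.01,-0.05,-0.03],[0.25,0.5,-0.13,0.01,-0.05,-0.03],[0.25,0.51,-0.13,0.01,-0.05,-0.03],[0.24,0.51,-0.13,0.01,-0.05,-0.03]]
```

Call:
apply_moves(commands=[[[0.25, 0.5, -0.13, 0.01, -0.05, -0.03], [0.25, 0.5, -0.13, 0.01, -0.05, -0.03], [0.25, 0.5, -0.13, 0.01, -0.05, -0.03], [0.2, 0.4, -0.13, 0, -0.05, -0.03], [0, 0, 0, 0, 0, 0], [0, 0, 0, 0, 0, 0]]])

```text
clock: 5.0
eef_pos: [646.9, 161.3, 120.5]
tool_rot: [-1.571, 0.01, -0.072]
force: [0.5, 0.3, -1.2]
width: 48.2
```

```bash
python3 - <<'E'
from h import *
plan([655.5,160.2,60],-4.3,15)
E
```

```text
pos [646.9 161.3 120.5] yaw -4.15 tilt [-1.050e+01  5.000e-01 -9.999e+02] n 5 t 5.0
[[0.05,0.3,-0.0,0.0,0.01,-0.02],[0.05,0.3,-0.0,0.0,0.01,-0.02],[0.04,0.3,-0.0,0.0,0.01,-0.02],[0.04,0.3,-0.0,0.0,0.01,-0.02],[0.04,0.3,-0.0,0.0,0.01,-0.02]]
```

Call:
apply_moves(commands=[[[0.07, 0.3, 0, 0, 0, -0.1], [0.07, 0.3, 0, 0, 0, -0.1], [0.06, 0.3, 0, 0, 0, -0.08], [0.06, 0.3, 0, 0, 0, -0.06], [0.04, 0.2, 0, 0, 0, -0.04], [0, 0, 0, 0, 0, 0]]])

```text
clock: 5.5
eef_pos: [658.4, 164.1, 67.6]
tool_rot: [-1.567, -0.026, -0.07]
force: [-0.6, 0.5, -2.7]
width: 48.4
```

```bash
python3 - <<'E'
from h import *
plan([655.5,160.2,50],-4.3,15); grab('wrist','w3'); grab('side','s3')
E
```

```text
pos [658.4 164.1  67.6] yaw -4.02 tilt [  26.3    1.7 -999.7] n 2 t 5.5
[[-0.04,0.22,-0.05,-0.02,0.03,0.15],[-0.04,0.22,-0.05,-0.02,0.03,0.15]]
```

View pics/w3.png

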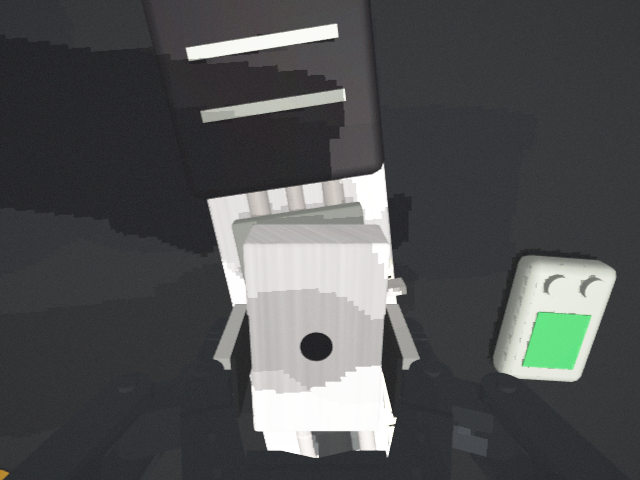

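The deck edge slopes against the plate edge: the launcher's y axis is at +4.1°, not −4.3° (my sign slip). I'll turn the tool to fix this before placing.

```bash
python3 - <<'E'
from h import *
plan([655.3,160.2,67],4.1,15)
E
```

```text
pos [659.2 164.1  68.9] yaw -4.02 tilt [  28.     2.1 -999.6] n 2 t 5.6
[[-0.05,0.02,-0.05,-0.01,-0.81,0.16],[-0.05,0.02,-0.05,-0.01,-0.81,0.16]]
```

Call:
apply_moves(commands=[[[-0.05, 0, -0.05, -0.01, -0.81, 0.15], [-0.05, 0.02, -0.05, 0, -0.81, 0.15], [0, 0, 0, 0, 0, 0], [0, 0, 0, 0, 0, 0]]])

```text
clock: 5.93
eef_pos: [656.6, 160.8, 71.4]
tool_rot: [-1.569, -0.005, 0.076]
force: [0.5, 0.9, -1.1]
width: 48.6
```

```bash
python3 - <<'E'
from h import *
plan([655.3,160.2,52],4.1,15); d=grab('wrist','w4')
im=d['image'][150:460,180:440]; cv2.imwrite('pics/c4.png',cv2.resize(im,None,fx=1.9,fy=1.9)[:,:,::-1])
E
```

```text
pos [656.6 160.8  71.4] yaw 4.35 tilt [    5.2     2.  -1000. ] n 2 t 5.9
[[-0.02,0.24,-0.01,-0.01,0.02,0.03],[-0.02,0.24,-0.01,-0.01,0.02,0.03]]
```

View pics/c4.png

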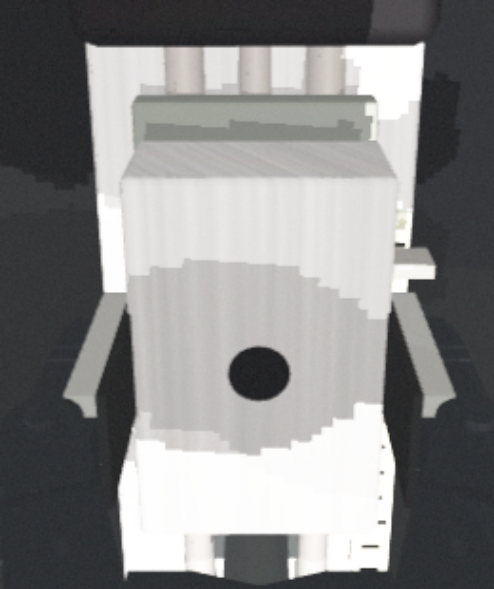

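Now the deck edge is parallel to the plate: deck back edge (134..377, 97) in the crop, plate bottom back edge at y≈141, pointer tip (434,262).

```bash
python3 - <<'E'
from h import *
d=load('w4'); f=lambda x,y:[x/1.9+180-.2,y/1.9+150-.2]
a,b,pt=cast(d,[f(134,97),f(377,97),f(434,256)],40); y=np.array([np.cos(np.radians(4.2)),np.sin(np.radians(4.2)),0]); x=np.array([y[1],-y[0],0])
m=(a+b)/2; print('deck back',a,b,np.linalg.norm(b-a),'yaw',np.degrees(np.arctan2(*(b-a)[1::-1])),'centre',m+44*x)
print('pointer c',pt-45*y)
t=cast(d,[f(122,178),f(396,178)],71.4-8.8+24); print('plate top back',t,np.linalg.norm(t[1]-t[0]),np.degrees(np.arctan2(*(t[1]-t[0])[1::-1])),'centre',t.mean(0)+40*x)
c=cast(d,[f(259,374)],86.6); print('spot',c)
E
```

```text
deck back [624.30743291 199.24433468  40.        ] [680.7770122  203.39196298  40.        ] 56.62169377389997 yaw 4.2007686159154165 centre [655.76470323 157.43631183  40.        ]
pointer c [655.25047942 160.53219489  40.        ]
plate top back [[629.10274846 196.35478647  86.6       ]
 [677.51586257 199.87626127  86.6       ]] 48.54101772971138 4.160255695532188 centre [656.2388334  158.22294478  86.6       ]
spot [[656.30760727 157.75759309  86.6       ]]
```

Call:
apply_moves(commands=[[[0, 0.15, 0, 0, 0.02, 0.05], [0, 0.15, 0, 0, 0, 0], [0, 0.1, 0, 0, 0, 0], [0, 0, 0, 0, 0, 0], [0, 0, 0, 0, 0, 0]]])

```text
clock: 6.4
eef_pos: [657.1, 161.3, 54.4]
tool_rot: [-1.569, -0.002, 0.07]
force: [0.7, -0.2, -1.9]
width: 48.5
```

```bash
python3 - <<'E'
from h import *
plan([656,160.8,48.8],4.2,15); print(readout.read_state()['force'])
E
```

```text
pos [657.1 161.3  54.4] yaw 4.03 tilt [    2.3     1.7 -1000. ] n 1 t 6.4
[[-0.03,0.14,-0.01,-0.02,-0.03,0.03]]
[ 0.73096392 -0.18076792 -1.92065926]
```

Call:
apply_moves(commands=[[[-0.03, 0.08, -0.01, 0, -0.03, 0], [0, 0.05, 0, 0, 0, 0], [0, 0, 0, 0, 0, 0], [0, 0, 0, 0, 0, 0]]])

```text
clock: 6.73
eef_pos: [655.8, 160.9, 48.9]
tool_rot: [-1.569, -0.002, 0.073]
force: [0.3, -0.2, -1.0]
width: 48.6
```

```bash
python3 - <<'E'
from h import *
plan([656,160.8,48.8],4.2,15); print(readout.read_state()['force'])
E
```

```text
pos [655.8 160.9  48.9] yaw 4.18 tilt [    2.2     1.6 -1000. ] n 1 t 6.7
[[0.01,0.0,-0.0,-0.02,-0.0,0.03]]
[ 0.25226086 -0.2362586  -1.0296619 ]
```

Call:
apply_moves(commands=[[[0, 0.03, 0, 0, 0, 0], [0, 0.02, 0, 0, 0, 0], [0, 0, 0, 0, 0, 0]]])

```text
clock: 6.98
eef_pos: [655.9, 160.9, 49.1]
tool_rot: [-1.569, -0.003, 0.073]
force: [0.5, -0.9, -2.7]
width: 48.3
```

Call:
apply_moves(commands=[[[0, 0, 0, 0, 0, 0], [0, 0, 0, 0, 0, 0], [0, 0, 0, 0, 0, 0], [0, 0, 0, 0, 0, 0], [0, 0, 0, 0, 0, 0], [0, 0, 0, 0, 0, 0]]], claw=75)

```text
clock: 7.48
eef_pos: [657.5, 161.0, 49.5]
tool_rot: [-1.569, -0.006, 0.073]
force: [-1.3, 0.4, 0.5]
width: 75.2
```

Call:
apply_moves(commands=[[[0, -0.3, 0, 0, 0, 0], [0, -0.6, 0, 0, 0, 0], [0, -0.8, 0, 0, 0, 0], [0, -0.9, 0, 0, 0, 0], [0, -0.9, 0.5, 0, 0, 0], [0, -0.5, 0.5, 0, 0, 0], [0, 0, 0, 0, 0, 0]]])

```text
clock: 8.07
eef_pos: [652.8, 198.8, 218.9]
tool_rot: [-1.57, -0.002, 0.067]
force: [0.6, 1.1, -0.2]
width: 75.3
```

```bash
python3 - <<'E'
from h import *
grab('wrist','w5'); plan([405,-100,200],-5.5)
d=load('w5')
cv2.imwrite('pics/c5.png',cv2.resize(d['image'][100:420,150:480],None,fx=1.8,fy=1.8)[:,:,::-1])
E
```

```text
pos [652.6 196.2 217.6] yaw 3.79 tilt [    1.4    -1.6 -1000. ] n 11 t 8.1
[[-0.61,0.04,-0.63,0.0,0.17,0.0],[-0.6,0.04,-0.64,0.0,0.17,0.0],[-0.59,0.04,-0.65,0.0,0.17,0.0],[-0.58,0.04,-0.66,0.0,0.17,0.0],[-0.57,0.04,-0.67,0.0,0.17,0.0],[-0.56,0.04,-0.68,0.0,0.17,0.0],[-0.55,0.04,-0.69,0.0,0.17,0.0],[-0.54,0.04,-0.69,0.0,0.17,0.0]]
[[-0.53,0.04,-0.7,0.0,0.17,0.0],[-0.52,0.04,-0.71,0.0,0.17,0.0],[-0.51,0.04,-0.72,0.0,0.17,0.0]]
```

View pics/c5.png

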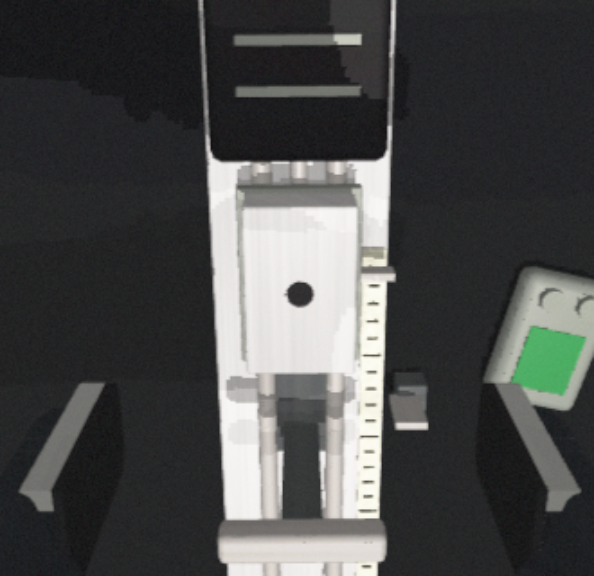

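Thick plate lies square on the deck with even margins: spot (300,294) in the crop, deck rim visible left and at the back. Next, the thin plate.

Call:
apply_moves(commands=[[[-0.61, 0.04, -0.63, 0, 0.17, 0], [-0.6, 0.04, -0.64, 0, 0.17, 0], [-0.59, 0.04, -0.65, 0, 0.17, 0], [-0.58, 0.04, -0.66, 0, 0.17, 0], [-0.57, 0.04, -0.67, 0, 0.17, 0], [-0.56, 0.04, -0.68, 0, 0.17, 0], [-0.55, 0.04, -0.69, 0, 0.17, 0], [-0.54, 0.04, -0.69, 0, 0.17, 0]]], claw=85)

```text
clock: 8.78
eef_pos: [461.3, -27.1, 198.2]
tool_rot: [-1.576, 0.004, -0.049]
force: [0.5, 0.0, 0.0]
width: 84.8
```

Call:
apply_moves(commands=[[[-0.53, 0.04, -0.7, 0, 0.17, 0], [-0.52, 0.04, -0.71, 0, 0.17, 0], [-0.3, 0.04, -0.5, 0, 0.17, 0], [0, 0, 0, 0, 0, 0], [0, 0, 0, 0, 0, 0]]])

```text
clock: 9.2
eef_pos: [385.2, -111.7, 191.4]
tool_rot: [-1.58, 0.017, -0.115]
force: [0.4, 0.5, 0.2]
width: 84.9
```

```bash
python3 - <<'E'
from h import *
d=load('w5'); f=lambda x,y:[x/1.8+150-.2,y/1.8+100-.2]
print('thick spot',cast(d,[f(300,294)],64)); c=cast(d,[f(240,371),f(358,371)],64); print('front edge',c, np.degrees(np.arctan2(*(c[1]-c[0])[1::-1])))
p,q=cast(d,[f(394,272)],40)[0],cast(d,[f(411,426)],42)[0]; print('pt',p,'fin',q)
d=grab('wrist','w6'); g=cv2.cvtColor(d['image'],cv2.COLOR_RGB2GRAY)
R=proj(d,[[410,-124,14]])[0].astype(int); print(R)
b=(R[0]-75,max(R[1]-80,0),R[0]+75,R[1]+80)
c,s=spots(d,b); print(s,cast(d,s,14).round(1)); print(box(d,c,14)); plan([410,-124,60],-5.5)
E
```

```text
thick spot [[655.87599405 158.19327342  64.        ]]
front edge [[630.92692325 118.23394433  64.        ]
 [685.02920529 121.7405686   64.        ]] 3.7084227560516205
pt [700.27028252 162.32562766  40.        ] fin [717.64159561  80.3908393   42.        ]
[351 215]
[array([352.13513514, 189.24324324]), array([351.68656716, 240.90298507])] [[ 412.  -102.2   14. ]
 [ 407.9 -146.2   14. ]]
(array([ 409.8, -124.1]), array([79.5, 50.1]), np.float32(-5.4))
pos [ 385.2 -111.6  191.4] yaw -6.55 tilt [ -18.8   -7.6 -999.8] n 4 t 9.2
[[0.18,0.82,-0.05,0.03,-0.05,-0.05],[0.17,0.82,-0.05,0.03,-0.05,-0.05],[0.17,0.82,-0.06,0.03,-0.05,-0.05],[0.17,0.82,-0.06,0.03,-0.05,-0.05]]
```

Call:
apply_moves(commands=[[[0.18, 0.75, -0.05, 0.03, -0.05, -0.05], [0.17, 0.75, -0.05, 0.03, -0.05, -0.05], [0.17, 0.75, -0.06, 0.03, -0.05, -0.05], [0.17, 0.75, -0.06, 0.03, -0.05, -0.05], [0, 0, 0, 0, 0, 0]]])

```text
clock: 9.67
eef_pos: [417.2, -121.3, 66.9]
tool_rot: [-1.569, -0.008, -0.087]
force: [0.2, 0.2, 0.9]
width: 85.1
```

```bash
python3 - <<'E'
from h import *
plan([410,-124.2,2],-5.4,15)
E
```

```text
pos [ 417.2 -121.3   66.9] yaw -5.01 tilt [    7.8     1.6 -1000. ] n 5 t 9.7
[[-0.04,0.32,-0.02,-0.01,0.02,0.02],[-0.04,0.32,-0.02,-0.01,0.02,0.02],[-0.04,0.32,-0.02,-0.01,0.02,0.02],[-0.04,0.32,-0.02,-0.01,0.02,0.02],[-0.03,0.32,-0.02,-0.01,0.02,0.02]]
```

Call:
apply_moves(commands=[[[-0.04, 0.32, -0.02, 0, -0.02, 0.02], [-0.04, 0.32, -0.02, 0, 0.02, 0.02], [-0.04, 0.32, -0.02, 0, 0.02, 0.02], [-0.04, 0.25, -0.02, 0, 0.02, 0.02], [-0.03, 0.15, 0, 0, 0.02, 0], [0, 0, 0, 0, 0, 0]]])

```text
clock: 10.17
eef_pos: [413.1, -118.7, 14.1]
tool_rot: [-1.563, -0.001, -0.076]
force: [1.3, 0.3, -0.4]
width: 85.1
```

```bash
python3 - <<'E'
from h import *
plan([410,-124.2,2],-5.4,8)
E
```

```text
pos [ 413.1 -118.7   14.1] yaw -4.36 tilt [    1.5     7.7 -1000. ] n 2 t 10.2
[[-0.03,0.15,-0.07,-0.04,0.1,0.0],[-0.03,0.15,-0.07,-0.04,0.1,0.0]]
```

Call:
apply_moves(commands=[[[-0.03, 0.12, -0.07, -0.04, 0.1, 0], [-0.03, 0.1, -0.07, -0.04, 0.1, 0], [0, 0.04, 0, 0, 0, 0], [0, 0, 0, 0, 0, 0]]])

```text
clock: 10.5
eef_pos: [416.9, -123.3, 9.1]
tool_rot: [-1.567, -0.001, -0.098]
force: [-0.8, -0.4, 0.1]
width: 85.0
```

```bash
python3 - <<'E'
from h import *
plan([410,-124.2,2],-5.4,8)
E
```

```text
pos [ 416.9 -123.3    9.1] yaw -5.62 tilt [    1.3     3.8 -1000. ] n 2 t 10.5
[[-0.09,0.09,-0.02,-0.02,-0.02,0.01],[-0.09,0.09,-0.02,-0.02,-0.02,0.01]]
```

Call:
apply_moves(commands=[[[-0.08, 0.09, -0.02, -0.03, 0, 0], [-0.06, 0.09, -0.02, 0, 0, 0], [-0.03, 0.06, 0, 0, 0, 0], [0, 0, 0, 0, 0, 0]]])

```text
clock: 10.83
eef_pos: [415.0, -125.8, 4.7]
tool_rot: [-1.567, 0.006, -0.101]
force: [-0.3, 0.7, -0.1]
width: 85.0
```

```bash
python3 - <<'E'
from h import *
plan([410,-124.2,2],-5.4,8)
E
```

```text
pos [ 415.  -125.8    4.7] yaw -5.77 tilt [   -6.      4.4 -1000. ] n 1 t 10.8
[[-0.13,0.07,0.03,-0.04,-0.07,-0.07]]
```

Call:
apply_moves(commands=[[[-0.1, 0.06, 0.03, -0.04, -0.05, -0.05], [-0.06, 0.05, 0, 0, 0, 0], [0, 0, 0, 0, 0, 0]]])

```text
clock: 11.08
eef_pos: [412.0, -125.1, 4.5]
tool_rot: [-1.569, 0.011, -0.097]
force: [-0.1, 0.5, -0.6]
width: 84.6
```

Call:
apply_moves(commands=[[[0, 0, 0, 0, 0, 0], [0, 0, 0, 0, 0, 0], [0, 0, 0, 0, 0, 0], [0, 0, 0, 0, 0, 0], [0, 0, 0, 0, 0, 0], [0, 0, 0, 0, 0, 0], [0, 0, 0, 0, 0, 0], [0, 0, 0, 0, 0, 0]]], claw=40)

```text
clock: 11.75
eef_pos: [411.5, -124.8, 4.9]
tool_rot: [-1.568, 0.011, -0.097]
force: [-0.3, 0.4, 1.5]
width: 48.0
```

```bash
python3 - <<'E'
from h import *
s=readout.read_state();print(np.round(s['force'],1),s['width'])
plan([410,-124,130],-5.4,30)
E
```

```text
[-0.3  0.4  1.5] 47.977075605953
pos [ 411.5 -124.8    4.9] yaw -5.54 tilt [ -11.     3.7 -999.9] n 5 t 11.8
[[-0.02,-0.63,0.0,-0.01,-0.01,-0.03],[-0.01,-0.63,0.0,-0.01,-0.01,-0.03],[-0.01,-0.63,0.0,-0.01,-0.01,-0.03],[-0.01,-0.63,0.0,-0.01,-0.01,-0.03],[-0.01,-0.63,0.0,-0.01,-0.01,-0.03]]
```

Call:
apply_moves(commands=[[[0, -0.3, 0, 0, 0, 0], [0, -0.5, 0, 0, 0, 0], [0, -0.8, 0, 0, 0, 0], [0, -0.8, 0, 0, 0, 0], [0, -0.9, 0, 0, 0, -0.05], [0, -0.8, 0, 0, 0, -0.05], [0, -0.6, 0, 0, 0, 0], [0, 0, 0, 0, 0, 0]]])

```text
clock: 12.42
eef_pos: [410.2, -125.6, 198.2]
tool_rot: [-1.567, 0.014, -0.1]
force: [1.0, -0.8, -2.0]
width: 48.0
```

```bash
python3 - <<'E'
from h import *
print(readout.read_state()['width'])
plan([655,180,205],4.1,36)
E
```

```text
47.95692367042045
pos [ 410.2 -125.6  198.2] yaw -5.76 tilt [ -13.6    5.5 -999.9] n 11 t 12.4
[[0.48,-0.02,0.75,-0.01,-0.18,-0.01],[0.5,-0.02,0.74,-0.01,-0.18,-0.01],[0.51,-0.02,0.73,-0.01,-0.18,-0.01],[0.52,-0.02,0.72,-0.01,-0.18,-0.01],[0.53,-0.02,0.72,-0.01,-0.18,-0.01],[0.54,-0.02,0.71,-0.01,-0.18,-0.01],[0.55,-0.02,0.7,-0.01,-0.18,-0.01],[0.56,-0.02,0.69,-0.01,-0.18,-0.01]]
[[0.57,-0.02,0.68,-0.01,-0.18,-0.01],[0.58,-0.02,0.67,-0.01,-0.18,-0.01],[0.59,-0.02,0.66,-0.01,-0.18,-0.01]]
```

Call:
apply_moves(commands=[[[0.48, -0.02, 0.75, -0.01, -0.18, -0.01], [0.5, -0.02, 0.74, -0.01, -0.18, -0.01], [0.51, -0.02, 0.73, -0.01, -0.18, -0.01], [0.52, -0.02, 0.72, -0.01, -0.18, -0.01], [0.53, -0.02, 0.72, -0.01, -0.18, -0.01], [0.54, -0.02, 0.71, -0.01, -0.18, -0.01], [0.55, -0.02, 0.7, -0.01, -0.18, -0.01], [0.56, -0.02, 0.69, -0.01, -0.18, -0.01]]])

```text
clock: 13.08
eef_pos: [588.1, 100.9, 198.3]
tool_rot: [-1.571, 0.014, 0.015]
force: [0.7, -1.0, -1.2]
width: 48.1
```

Call:
apply_moves(commands=[[[0.57, -0.02, 0.68, -0.01, -0.18, -0.01], [0.5, -0.02, 0.5, -0.01, -0.18, -0.01], [0.3, 0, 0.3, 0, -0.18, 0], [0, 0, 0, 0, 0, 0], [0, 0, 0, 0, 0, 0]]])

```text
clock: 13.5
eef_pos: [642.5, 177.4, 187.5]
tool_rot: [-1.565, 0.022, 0.08]
force: [-0.5, -0.2, -3.1]
width: 47.7
```

```bash
python3 - <<'E'
from h import *
plan([655.8,160,120],4.1,25)
E
```

```text
pos [642.5 177.4 187.5] yaw 4.57 tilt [ -22.9    3.8 -999.7] n 3 t 13.5
[[0.11,0.56,-0.16,-0.02,0.03,-0.09],[0.11,0.56,-0.16,-0.02,0.03,-0.09],[0.1,0.56,-0.15,-0.02,0.03,-0.09]]
```

Call:
apply_moves(commands=[[[0.11, 0.56, -0.15, -0.02, 0.03, -0.09], [0.1, 0.5, -0.14, -0.02, 0.03, -0.09], [0.08, 0.4, -0.1, 0, 0.03, -0.06], [0, 0, 0, 0, 0, 0], [0, 0, 0, 0, 0, 0]]])

```text
clock: 13.92
eef_pos: [649.8, 158.9, 122.4]
tool_rot: [-1.569, 0.009, 0.066]
force: [0.9, -0.3, -1.5]
width: 47.9
```

```bash
python3 - <<'E'
from h import *
plan([655.8,160,85],4.1,15)
d=grab('wrist','w7'); s=readout.read_state()
c,p=spots(d,(235,215,400,440)); z=s['eef_pos'][2]-4.9+14; print(p,cast(d,p,z).round(1),z,s['eef_pos'].__class__)
E
```

```text
pos [649.8 158.9 122.4] yaw 3.8 tilt [   -9.5     1.5 -1000. ] n 3 t 13.9
[[0.05,0.31,0.0,-0.01,-0.02,-0.04],[0.05,0.31,0.01,-0.01,-0.02,-0.04],[0.05,0.31,0.01,-0.01,-0.02,-0.04]]
[array([315.62661499, 277.32299742]), array([315.75265018, 378.43992933])] [[647.8 181.  131.5]
 [650.7 137.  131.5]] 131.49465721825732 <class 'numpy.ndarray'>
```

Call:
apply_moves(commands=[[[0.05, 0.3, 0, 0, -0.03, -0.03], [0.05, 0.3, 0, 0, -0.03, -0.03], [0.05, 0.25, 0, 0, 0, -0.03], [0, 0.1, 0, 0, 0, 0], [0, 0, 0, 0, 0, 0]]])

```text
clock: 14.38
eef_pos: [656.6, 159.6, 83.6]
tool_rot: [-1.567, -0.002, 0.072]
force: [-0.1, -0.2, -1.6]
width: 47.9
```

```bash
python3 - <<'E'
from h import *
plan([656.3,158.1,76],4.15,15)
d=grab('wrist','w8'); s=readout.read_state()
c,p=spots(d,(235,215,400,440)); z=s['eef_pos'][2]-4.9+14; P=cast(d,p,z); print(P.round(1),P.mean(0)-s['eef_pos'],s['eef_pos'])
cv2.imwrite('pics/c8.png',cv2.resize(d['image'][150:460,180:440],None,fx=1.9,fy=1.9)[:,:,::-1])
E
```

```text
pos [656.6 159.6  83.6] yaw 4.12 tilt [    1.9     3.7 -1000. ] n 1 t 14.4
[[-0.01,0.19,-0.04,-0.04,-0.01,0.03]]
[[654.4 181.7  92.9]
 [657.5 137.9  92.9]] [-0.63124808  0.16902116  9.1       ] [656.61199685 159.63094496  83.77753733]
```

View pics/c8.png

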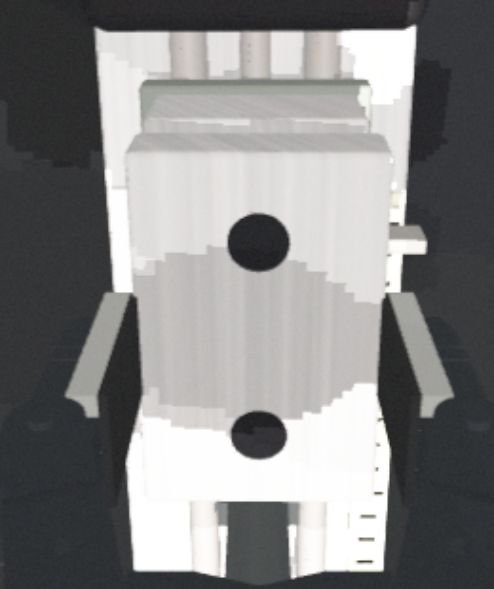

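Thin plate is parallel to the thick one: thick top back edge (147..369, 119), thin top back edge (128..392, 152).

```bash
python3 - <<'E'
from h import *
d=load('w8'); f=lambda x,y:[x/1.9+180-.2,y/1.9+150-.2]
A=cast(d,[f(147,118.5),f(369,118.5)],64); B=cast(d,[f(128,152),f(391,152)],92.9)
for q in(A,B): print(q.round(1),q.mean(0).round(1),np.linalg.norm(q[1]-q[0]),np.degrees(np.arctan2(*(q[1]-q[0])[1::-1])))
g=cv2.cvtColor(d['image'],cv2.COLOR_RGB2GRAY)
for u in(230,300,340): print(u,g[190:240,u].tolist())
print(g[212,246:268].tolist(),g[212,368:384].tolist())
E
```

```text
[[629.  196.5  64. ]
 [677.6 199.9  64. ]] [653.3 198.2  64. ] 48.70428596683806 4.013874493071728
[[629.4 198.1  92.9]
 [677.4 201.5  92.9]] [653.4 199.8  92.9] 48.18573693630705 4.005786522639623
230 [44, 44, 45, 43, 42, 43, 44, 43, 46, 45, 45, 44, 43, 42, 45, 43, 47, 45, 43, 39, 45, 41, 44, 45, 45, 43, 42, 46, 45, 42, 46, 46, 47, 43, 43, 47, 44, 44, 41, 45, 59, 59, 60, 58, 57, 61, 55, 57, 57, 56]
300 [192, 185, 124, 125, 128, 150, 158, 166, 165, 165, 181, 176, 178, 180, 175, 177, 183, 181, 181, 183, 180, 183, 202, 223, 225, 223, 199, 197, 200, 195, 175, 173, 172, 171, 172, 171, 181, 181, 182, 192, 211, 221, 222, 225, 226, 228, 227, 225, 226, 227]
340 [163, 150, 126, 125, 133, 154, 161, 162, 162, 165, 174, 177, 177, 177, 177, 172, 172, 175, 175, 182, 181, 182, 204, 218, 196, 196, 195, 198, 196, 193, 181, 175, 174, 174, 175, 175, 172, 177, 181, 185, 206, 220, 219, 221, 223, 222, 224, 223, 222, 222]
[238, 237, 237, 235, 235, 237, 238, 226, 180, 158, 173, 179, 190, 201, 201, 198, 195, 193, 195, 194, 199, 197] [202, 203, 202, 200, 191, 206, 217, 209, 228, 227, 228, 228, 224, 225, 226, 229]
```

Call:
apply_moves(commands=[[[0, 0.12, -0.04, -0.02, 0, 0], [0, 0.1, 0, 0, 0, 0], [0, 0.05, 0, 0, 0, 0], [0, 0, 0, 0, 0, 0], [0, 0, 0, 0, 0, 0]]])

```text
clock: 14.85
eef_pos: [657.6, 158.2, 72.9]
tool_rot: [-1.569, -0.004, 0.073]
force: [-0.5, 0.7, -1.0]
width: 47.9
```

```bash
python3 - <<'E'
from h import *
plan([656.5,158.0,69],4.1,15)
E
```

```text
pos [657.6 158.2  72.9] yaw 4.16 tilt [    3.9     1.9 -1000. ] n 1 t 14.8
[[-0.03,0.1,-0.0,-0.02,0.01,0.05]]
```

Call:
apply_moves(commands=[[[-0.03, 0.06, 0, 0, 0, 0.02], [0, 0.03, 0, 0, 0, 0], [0, 0, 0, 0, 0, 0], [0, 0, 0, 0, 0, 0]]])

```text
clock: 15.18
eef_pos: [656.7, 158.2, 69.6]
tool_rot: [-1.569, -0.003, 0.073]
force: [-0.2, -0.4, -2.2]
width: 47.9
```

```bash
python3 - <<'E'
from h import *
plan([656.5,158.0,69],4.1,15); print(readout.read_state()['force'])
E
```

```text
pos [656.7 158.2  69.6] yaw 4.17 tilt [    3.     2. -1000.] n 1 t 15.2
[[-0.0,0.01,-0.01,-0.02,0.01,0.04]]
[-0.23199949 -0.43719852 -2.20965227]
```

Call:
apply_moves(commands=[[[0, 0.03, 0, 0, 0, 0], [0, 0.02, 0, 0, 0, 0], [0, 0, 0, 0, 0, 0]]])

```text
clock: 15.43
eef_pos: [656.9, 158.2, 69.7]
tool_rot: [-1.568, -0.004, 0.073]
force: [0.8, -0.5, -2.7]
width: 47.8
```

Call:
apply_moves(commands=[[[0, 0, 0, 0, 0, 0], [0, 0, 0, 0, 0, 0], [0, 0, 0, 0, 0, 0], [0, 0, 0, 0, 0, 0], [0, 0, 0, 0, 0, 0], [0, 0, 0, 0, 0, 0]]], claw=75)

```text
clock: 15.93
eef_pos: [658.5, 158.1, 70.5]
tool_rot: [-1.568, -0.007, 0.073]
force: [0.1, 0.2, 0.5]
width: 74.9
```

Call:
apply_moves(commands=[[[0, -0.3, 0, 0, 0, 0], [0, -0.6, 0, 0, 0, 0], [0, -0.8, 0, 0, 0, 0], [0, -0.9, 0, 0, 0, 0], [0, -0.8, 0.6, 0, 0, 0], [0, -0.3, 0.5, 0, 0, 0], [0, 0, 0, 0, 0, 0], [0, 0, 0, 0, 0, 0]]])

```text
clock: 16.6
eef_pos: [654.3, 199.4, 229.8]
tool_rot: [-1.571, -0.007, 0.068]
force: [0.3, -0.8, -1.3]
width: 75.0
```

```bash
python3 - <<'E'
from h import *
d=grab('wrist','w9'); s=readout.read_state(); print(s['eef_pos'],s['tool_rot'])
cv2.imwrite('pics/c9.png',cv2.resize(d['image'][120:430,210:430],None,fx=1.9,fy=1.9)[:,:,::-1])
E
```

```text
[654.24991836 199.7975972  229.46609801] [-1.57013482 -0.00715505  0.06761378]
```

View pics/c9.png

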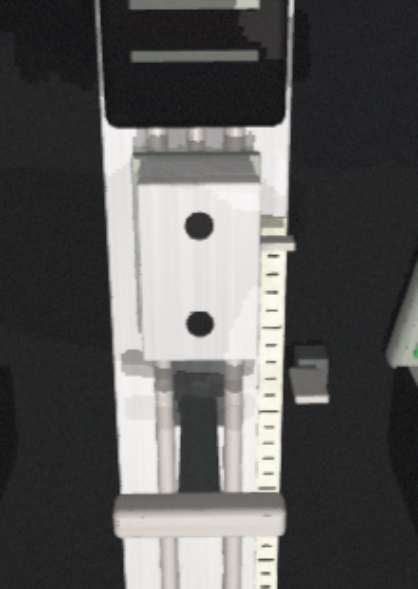

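```bash
python3 - <<'E'
from h import *
d=load('w9'); f=lambda x,y:[x/1.9+210-.2,y/1.9+120-.2]
x=np.array([np.sin(np.radians(4.15)),-np.cos(np.radians(4.15)),0])
c,p=spots(d,(270,190,360,320)); P=cast(d,p,78); print('spots',P.round(1),'mean',P.mean(0).round(1))
pt=cast(d,[f(294,240)],40)[0]; fin=cast(d,[f(312,399)],42)[0]; print('pt',pt.round(1),'fin',fin.round(1),'dist',(fin-pt)@x)
b=cast(d,[f(116,522),f(284,522)],119); print('bar',b.round(1),b.mean(0).round(1),np.linalg.norm(b[1]-b[0]),'exp',np.array([655.8,158.2,79])+90*x)
o=np.array([656,158.3,0]); L=lambda X,Y,Z:o+X*x+Y*np.array([-x[1],x[0],0])+[0,0,Z]
g=lambda q:((proj(d,[q])[0]-[209.8,119.8])*1.9).round(0)
for n,q in dict(barTF=L(97,0,119),barTB=L(83,0,119),barBB=L(83,0,105),pt=L(0,45,40),finmid=L(83.3,56,42)).items(): print(n,g(q))
gr=cv2.cvtColor(d['image'],cv2.COLOR_RGB2GRAY); print('bar col',gr[375:408,300].tolist()); print('fin col',gr[300:335,374].tolist()); print('pt col',gr[235:255,362].tolist())
print(readout.read_state()['qpos'].round(2)); plan(L(90,0,200),-85.85,36)
E
```

```text
spots [[655.  180.5  78. ]
 [658.3 136.6  78. ]] mean [656.7 158.5  78. ]
pt [700.4 162.9  40. ] fin [717.9  80.8  42. ] dist 83.22860583345313
bar [[628.9  66.3 119. ]
 [696.6  70.3 119. ]] [662.7  68.3 119. ] 67.7724983895807 exp [662.31310635  68.43597911  79.        ]
barTF [200. 536.]
barTB [199. 507.]
barBB [199. 485.]
pt [295. 243.]
finmid [312. 402.]
bar col [191, 193, 192, 186, 140, 104, 103, 101, 108, 108, 107, 108, 114, 139, 165, 181, 196, 211, 221, 219, 218, 213, 210, 210, 213, 213, 211, 195, 200, 201, 200, 204, 204]
fin col [25, 30, 51, 52, 53, 54, 55, 53, 61, 102, 114, 111, 73, 68, 89, 103, 103, 106, 104, 105, 105, 105, 103, 104, 106, 107, 102, 108, 150, 220, 222, 211, 80, 38, 41]
pt col [36, 37, 34, 34, 34, 32, 33, 32, 49, 93, 102, 103, 126, 216, 216, 215, 203, 77, 38, 40]
[-0.76  0.81  0.83  1.43 -0.63  1.16  0.23]
pos [654.2 199.8 229.5] yaw 3.87 tilt [    7.1     1.1 -1000. ] n 19 t 16.6
[[-0.0,0.04,-0.17,-0.0,0.94,0.0],[0.01,0.04,-0.17,-0.0,0.94,0.0],[0.03,0.04,-0.17,-0.0,0.94,0.0],[0.04,0.04,-0.17,-0.0,0.94,0.0],[0.06,0.04,-0.16,-0.0,0.94,0.0],[0.07,0.04,-0.16,-0.0,0.94,0.0],[0.08,0.04,-0.15,-0.0,0.94,0.0],[0.09,0.04,-0.15,-0.0,0.94,0.0]]
[[0.11,0.04,-0.14,-0.0,0.94,0.0],[0.12,0.04,-0.13,-0.0,0.94,0.0],[0.13,0.04,-0.12,-0.0,0.94,0.0],[0.14,0.04,-0.11,-0.0,0.94,0.0],[0.14,0.04,-0.1,-0.0,0.94,0.0],[0.15,0.04,-0.08,-0.0,0.94,0.0],[0.16,0.04,-0.07,-0.0,0.94,0.0],[0.16,0.04,-0.06,-0.0,0.94,0.0]]
[[0.17,0.04,-0.04,-0.0,0.94,0.0],[0.17,0.04,-0.03,-0.0,0.94,0.0],[0.17,0.04,-0.02,-0.0,0.94,0.0]]
```

Pile is square: thin spots' mean (656.7,158.5), thick spot (655.9,158.2). The pointer's true top face is the bright strip at row 250, so the pull will be about 80 mm (my earlier pick was its side face). Next, turn for the handle.

Call:
apply_moves(commands=[[[0, 0, -0.17, 0, 0.94, 0], [0, 0, -0.17, 0, 0.94, 0], [0.03, 0, -0.17, 0, 0.94, 0], [0.04, 0, -0.17, 0, 0.94, 0], [0.06, 0, -0.16, 0, 0.94, 0], [0.07, 0, -0.16, 0, 0.94, 0], [0.08, 0, -0.15, 0, 0.94, 0], [0.09, 0, -0.15, 0, 0.94, 0]]], claw=45)

```text
clock: 17.32
eef_pos: [650.4, 133.6, 219.6]
tool_rot: [-1.58, 0.006, -0.628]
force: [0.4, -0.6, 0.0]
width: 45.2
```

Call:
apply_moves(commands=[[[0.11, 0, -0.14, 0, 0.94, 0], [0.12, 0, -0.13, 0, 0.94, 0], [0.13, 0, -0.12, 0, 0.94, 0], [0.14, 0, -0.11, 0, 0.94, 0], [0.14, 0, -0.1, 0, 0.94, 0], [0.15, 0, -0.08, 0, 0.94, 0], [0.16, 0, -0.07, 0, 0.94, 0], [0.16, 0, -0.06, 0, 0.94, 0]]])

```text
clock: 17.98
eef_pos: [642.7, 61.8, 208.6]
tool_rot: [-1.604, -0.004, -1.338]
force: [-0.4, 0.2, -0.5]
width: 45.1
```

```bash
python3 - <<'E'
from h import *
print(readout.read_state()['qpos'].round(2)); plan([662.3,67.8,180],-85.85,25)
E
```

```text
[-0.69  0.94  1.15  1.54 -0.86  1.27 -0.75]
pos [642.7  61.8 208.6] yaw -76.64 tilt [ -30.9  -11.6 -999.5] n 2 t 18.0
[[-0.02,0.35,0.27,0.19,0.92,0.04],[-0.04,0.35,0.26,0.19,0.92,0.04]]
```

Call:
apply_moves(commands=[[[0, 0.2, 0.2, 0.19, 0.9, 0.04], [0, 0.2, 0.2, 0.19, 0.9, 0.04], [0, 0.1, 0.1, 0, 0, 0], [0, 0, 0, 0, 0, 0]]])

```text
clock: 18.32
eef_pos: [658.7, 56.0, 183.0]
tool_rot: [-1.578, -0.004, -1.517]
force: [-0.5, 0.1, -0.3]
width: 45.2
```

```bash
python3 - <<'E'
from h import *
print(readout.read_state()['qpos'].round(3)); plan([662.3,67.8,130],-85.85,25)
d=grab('wrist','w10'); 
o=np.array([655.8,157.4,0]);x=np.array([np.sin(np.radians(4.15)),-np.cos(np.radians(4.15)),0]);L=lambda X,Y,Z:o+X*x+Y*np.array([-x[1],x[0],0])+[0,0,Z]
print(proj(d,[L(0,45,40),L(80,56,42),L(90,0,119),L(90,35,119),L(90,-35,119),L(0,0,78)]).round())
E
```

```text
[-0.675  0.992  1.161  1.542 -0.936  1.25  -0.881]
pos [658.7  56.  183. ] yaw -86.89 tilt [   -6.7    -4.4 -1000. ] n 3 t 18.3
[[-0.1,0.44,0.04,0.03,-0.07,0.02],[-0.1,0.44,0.04,0.03,-0.07,0.02],[-0.1,0.44,0.04,0.03,-0.07,0.02]]
[[168. 151.]
 [282. 133.]
 [294. 251.]
 [292. 188.]
 [297. 307.]
 [158. 230.]]
```

```bash
python3 - <<'E'
from h import *
d=load('w10'); g=cv2.cvtColor(d['image'],cv2.COLOR_RGB2GRAY)
print('bar',[(r,g[r,255:335:2].tolist()) for r in(215,275)]); print('fin',[(r,g[r,262:302].tolist()) for r in(128,133)]); print('pt',[(r,g[r,150:188].tolist()) for r in(150,155)])
E
```

```text
bar [(215, [86, 86, 90, 86, 90, 86, 80, 74, 73, 73, 76, 72, 75, 90, 182, 206, 218, 222, 226, 230, 228, 233, 235, 236, 229, 205, 139, 64, 74, 73, 73, 99, 146, 145, 150, 158, 163, 161, 163, 161]), (275, [31, 30, 34, 40, 42, 40, 39, 41, 39, 43, 43, 42, 43, 43, 43, 107, 134, 141, 143, 144, 144, 140, 143, 144, 147, 142, 133, 103, 39, 34, 37, 35, 36, 37, 35, 38, 40, 37, 37, 35])]
fin [(128, [37, 36, 36, 38, 38, 41, 38, 43, 39, 37, 40, 37, 59, 105, 127, 129, 110, 152, 227, 239, 240, 240, 239, 219, 133, 115, 114, 111, 117, 123, 129, 129, 127, 113, 79, 43, 36, 33, 35, 38]), (133, [38, 36, 32, 39, 39, 40, 36, 43, 40, 41, 37, 39, 44, 84, 118, 121, 108, 125, 209, 239, 240, 240, 240, 225, 160, 115, 114, 110, 109, 116, 125, 124, 126, 118, 81, 36, 35, 32, 37, 39])]
pt [(150, [239, 239, 240, 239, 241, 240, 240, 240, 240, 240, 240, 239, 239, 239, 241, 241, 238, 236, 235, 218, 166, 149, 148, 138, 132, 138, 173, 194, 196, 190, 186, 227, 245, 237, 238, 238, 211, 82]), (155, [240, 239, 241, 240, 240, 241, 241, 241, 240, 240, 241, 241, 241, 241, 242, 239, 232, 221, 221, 222, 222, 203, 148, 116, 117, 117, 133, 168, 190, 192, 190, 225, 243, 232, 232, 231, 230, 190])]
```

Call:
apply_moves(commands=[[[-0.1, 0.4, 0.04, 0.02, -0.07, 0.02], [-0.1, 0.4, 0.04, 0.02, -0.07, 0.02], [-0.07, 0.3, 0.02, 0, -0.06, 0], [0, 0, 0, 0, 0, 0], [0, 0, 0, 0, 0, 0]]])

```text
clock: 18.78
eef_pos: [660.3, 67.4, 134.4]
tool_rot: [-1.577, 0.0, -1.493]
force: [0.3, -0.3, 0.3]
width: 45.0
```

```bash
python3 - <<'E'
from h import *
print(readout.read_state()['qpos'].round(3)); plan([662.3,67.8,93],-85.85,15)
E
```

```text
[-0.675  1.041  1.111  1.574 -0.989  1.181 -0.841]
pos [660.3  67.4 134.4] yaw -85.55 tilt [-6.6e+00 -1.0e-01 -1.0e+03] n 3 t 18.8
[[-0.0,0.34,0.02,0.03,0.02,-0.0],[-0.0,0.34,0.02,0.03,0.02,-0.0],[-0.0,0.34,0.02,0.03,0.02,-0.0]]
```

Call:
apply_moves(commands=[[[0, 0.3, 0.02, 0.03, 0, 0], [0, 0.3, 0.02, 0.03, 0, 0], [0, 0.25, 0.02, 0, 0, 0], [0, 0.1, 0, 0, 0, 0], [0, 0, 0, 0, 0, 0]]])

```text
clock: 19.2
eef_pos: [662.8, 68.1, 92.6]
tool_rot: [-1.571, 0.0, -1.492]
force: [0.4, 0.2, -0.7]
width: 44.9
```

```bash
python3 - <<'E'
from h import *
s=readout.read_state();print(s['qpos'].round(3),s['force'].round(1)); plan([662.3,67.8,93],-85.85,15)
E
```

```text
[-0.658  1.078  1.055  1.597 -1.028  1.109 -0.817] [ 0.4  0.2 -0.7]
pos [662.8  68.1  92.6] yaw -85.47 tilt [-6.e-01  3.e-01 -1.e+03] n 1 t 19.2
[[0.01,-0.01,-0.01,0.01,0.08,-0.0]]
```

Call:
apply_moves(commands=[[[0, 0, 0, 0, 0.07, 0], [0, 0, 0, 0, 0, 0], [0, 0, 0, 0, 0, 0], [0, 0, 0, 0, 0, 0], [0, 0, 0, 0, 0, 0], [0, 0, 0, 0, 0, 0], [0, 0, 0, 0, 0, 0], [0, 0, 0, 0, 0, 0]]], claw=0)

```text
clock: 19.87
eef_pos: [662.8, 67.3, 92.7]
tool_rot: [-1.571, -0.001, -1.499]
force: [0.6, -0.0, -2.4]
width: 12.8
```

```bash
python3 - <<'E'
from h import *
s=readout.read_state();print(s['qpos'].round(3),s['force'].round(1),s['width'])
p=s['eef_pos'];plan([p[0]+20*.0724,p[1]-20*.9974,p[2]],-85.85,5)
d=grab('wrist','w11'); im=d['image']
cv2.imwrite('pics/c11.png',im[:,:,::-1])
o=np.array([655.8,157.4,0]);x=np.array([np.sin(np.radians(4.15)),-np.cos(np.radians(4.15)),0]);L=lambda X,Y,Z:o+X*x+Y*np.array([-x[1],x[0],0])+[0,0,Z]
print(proj(d,[L(0,45,40),L(80,56,42),L(80,45,40),L(80,48,42)]).round())
E
```

```text
[-0.658  1.078  1.056  1.597 -1.028  1.109 -0.823] [ 0.6 -0.  -2.4] 12.841788471675676
pos [662.8  67.3  92.7] yaw -85.86 tilt [-5.e-01 -7.e-01 -1.e+03] n 5 t 19.9
[[0.1,0.0,0.0,0.0,-0.0,0.0],[0.1,0.0,0.0,0.0,-0.0,0.0],[0.1,0.0,0.0,0.0,-0.0,0.0],[0.1,0.0,0.0,0.0,-0.0,0.0],[0.1,0.0,0.0,0.0,-0.0,0.0]]
[[130. 183.]
 [293. 161.]
 [294. 183.]
 [294. 177.]]
```

Call:
apply_moves(commands=[[[0.04, 0, 0, 0, 0, 0], [0.07, 0, 0, 0, 0, 0], [0.1, 0, 0, 0, 0, 0], [0.1, 0, 0, 0, 0, 0], [0.1, 0, 0, 0, 0, 0], [0.1, 0, 0, 0, 0, 0], [0.07, 0, 0, 0, 0, 0], [0.04, 0, 0, 0, 0, 0]]])

```text
clock: 20.58
eef_pos: [663.9, 52.5, 92.6]
tool_rot: [-1.573, 0.018, -1.492]
force: [-0.5, 5.5, 0.9]
width: 12.6
```

```bash
cat >>h.py <<'E'
def prog():
    s=readout.read_state();p=s['eef_pos']-np.array([662.8,67.3,92.7]);x=np.array([.0724,-.9974,0]);y=np.array([.9974,.0724,0])
    print('pull',(p@x).round(2),'lat',(p@y).round(2),'dz',p[2].round(2),s['qpos'].round(3),s['force'].round(1),s['width'].__round__(1))
E
python3 - <<'E'
from h import *
prog(); plan([662.8+80*.0724,67.3-80*.9974,92.7],-85.85,4)
E
```

```text
pull 14.81 lat 0.05 dz -0.07 [-0.622  1.072  1.042  1.595 -1.03   1.114 -0.787] [-0.5  5.5  0.9] 12.6
pos [663.9  52.5  92.6] yaw -85.5 tilt [  -3.9   17.5 -999.8] n 17 t 20.6
[[0.1,-0.0,-0.0,0.0,0.0,-0.01],[0.1,-0.0,-0.0,0.0,0.0,-0.01],[0.1,-0.0,-0.0,0.0,0.0,-0.01],[0.1,-0.0,-0.0,0.0,0.0,-0.01],[0.1,-0.0,-0.0,0.0,0.0,-0.01],[0.1,-0.0,-0.0,0.0,0.0,-0.01],[0.1,-0.0,-0.0,0.0,0.0,-0.01],[0.1,-0.0,-0.0,0.0,0.0,-0.01]]
[[0.1,-0.0,-0.0,0.0,0.0,-0.01],[0.1,-0.0,-0.0,0.0,0.0,-0.01],[0.1,-0.0,-0.0,0.0,0.0,-0.01],[0.1,-0.0,-0.0,0.0,0.0,-0.01],[0.1,-0.0,-0.0,0.0,0.0,-0.01],[0.1,-0.0,-0.0,0.0,0.0,-0.01],[0.1,-0.0,-0.0,0.0,0.0,-0.01],[0.1,-0.0,-0.0,0.0,0.0,-0.01]]
[[0.1,-0.0,-0.0,0.0,0.0,-0.01]]
```

Call:
apply_moves(commands=[[[0.1, 0, 0, 0, 0, -0.03], [0.12, 0, 0, 0, 0, -0.03], [0.14, 0, 0, 0, 0, -0.03], [0.15, 0, 0, 0, 0, -0.03], [0.15, 0, 0, 0, 0, -0.03], [0.15, 0, 0, 0, 0, -0.03], [0.14, 0, 0, 0, 0, -0.03], [0.12, 0, 0, 0, 0, -0.03]]])

```text
clock: 21.25
eef_pos: [666.5, 18.0, 92.6]
tool_rot: [-1.575, 0.014, -1.489]
force: [-1.8, 6.0, 0.9]
width: 12.6
```

```bash
python3 - <<'E'
from h import *
prog(); plan([662.8+80*.0724,67.3-80*.9974,92.7],-85.85,4)
E
```

```text
pull 49.48 lat 0.17 dz -0.05 [-0.57   1.072  1.04   1.59  -1.023  1.113 -0.74 ] [-1.8  6.   0.9] 12.6
pos [666.5  18.   92.6] yaw -85.34 tilt [  -5.4   13.6 -999.9] n 8 t 21.2
[[0.1,-0.0,-0.0,0.01,0.01,-0.02],[0.1,-0.0,-0.0,0.01,0.01,-0.02],[0.1,-0.0,-0.0,0.01,0.01,-0.02],[0.1,-0.0,-0.0,0.01,0.01,-0.02],[0.1,-0.0,-0.0,0.01,0.01,-0.02],[0.1,-0.0,-0.0,0.01,0.01,-0.02],[0.1,-0.0,-0.0,0.01,0.01,-0.02],[0.1,-0.0,-0.0,0.01,0.01,-0.02]]
```

Call:
apply_moves(commands=[[[0.12, 0, 0, 0, 0, -0.03], [0.12, 0, 0, 0, 0, -0.03], [0.1, 0, 0, 0, 0, -0.03], [0.1, 0, 0, 0, 0, -0.03], [0.08, 0, 0, 0, 0, -0.03], [0.06, 0, 0, 0, 0, -0.02], [0.05, 0, 0, 0, 0, 0], [0.03, 0, 0, 0, 0, 0]]])

```text
clock: 21.92
eef_pos: [667.7, 2.7, 92.6]
tool_rot: [-1.577, 0.022, -1.488]
force: [-1.8, 6.2, 0.3]
width: 13.1
```

```bash
python3 - <<'E'
from h import *
prog(); d=grab('wrist','w12'); prog()
o=np.array([655.8,157.4,0]);x=np.array([np.sin(np.radians(4.15)),-np.cos(np.radians(4.15)),0]);L=lambda X,Y,Z:o+X*x+Y*np.array([-x[1],x[0],0])+[0,0,Z]
P=proj(d,[L(80,45,40),L(80,42,40),L(80,50,42),L(80,56,42)]).round(); print(P); u,v=P[0].astype(int)
cv2.imwrite('pics/c12.png',cv2.resize(d['image'][max(v-100,0):v+60,max(u-100,0):u+100],None,fx=3.7,fy=3.7,interpolation=cv2.INTER_NEAREST)[:,:,::-1]); print(max(u-100,0),max(v-100,0))
E
```

```text
pull 64.81 lat 0.18 dz -0.07 [-0.539  1.071  1.034  1.584 -1.021  1.119 -0.717] [-1.8  6.2  0.3] 13.1
pull 64.84 lat 0.16 dz -0.05 [-0.539  1.071  1.034  1.584 -1.021  1.119 -0.717] [-2.   6.6  0.6] 13.3
[[166. 180.]
 [167. 186.]
 [163. 171.]
 [162. 159.]]
66 80
```

Call:
apply_moves(commands=[[[0.08, 0, 0, 0, 0, -0.05], [0.1, 0, 0, 0, 0, -0.05], [0.1, 0, 0, 0, 0, -0.05], [0.1, 0, 0, 0, 0.03, -0.05], [0.08, 0, 0, 0, 0.03, -0.03], [0.06, 0, 0, 0, 0, 0], [0.04, 0, 0, 0, 0, 0], [0.03, 0, 0, 0, 0, 0]]])

```text
clock: 22.63
eef_pos: [668.4, -7.1, 92.6]
tool_rot: [-1.58, 0.027, -1.49]
force: [-1.5, 6.1, 0.2]
width: 13.1
```

```bash
python3 - <<'E'
from h import *
prog(); d=grab('wrist','w13'); prog()
cv2.imwrite('pics/c13.png',cv2.resize(d['image'][90:310,30:300],None,fx=2.7,fy=2.7,interpolation=cv2.INTER_NEAREST)[:,:,::-1])
E
```

```text
pull 74.57 lat 0.16 dz -0.06 [-0.519  1.071  1.03   1.578 -1.019  1.125 -0.706] [-1.5  6.1  0.2] 13.1
pull 74.55 lat 0.17 dz -0.04 [-0.519  1.071  1.03   1.578 -1.019  1.125 -0.706] [-1.6  6.2  0.4] 13.0
```

View pics/c13.png

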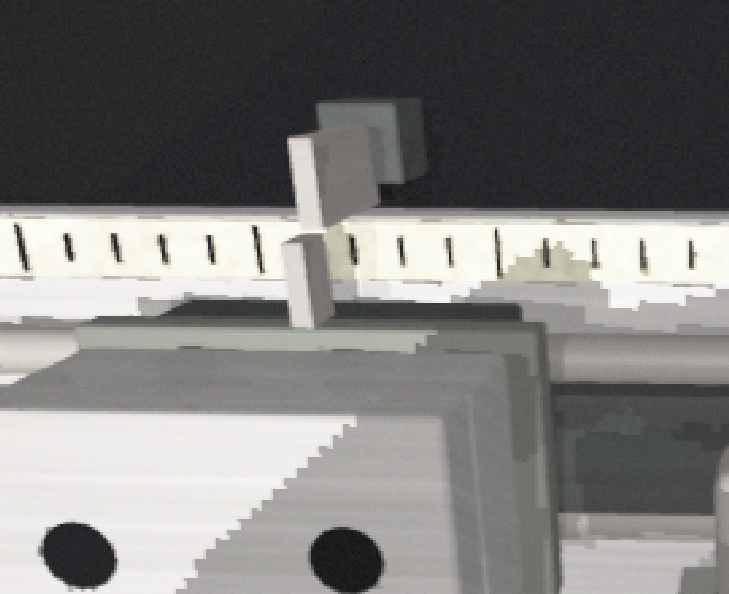

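The last view shows the fin's top face at crop (300..322, 226) and the pointer's tip at (283..303, 240): still a few mm short. The pile is square.

```bash
python3 - <<'E'
from h import *
d=load('w13'); f=lambda x,y:[x/2.7+30-.3,y/2.7+90-.3]
x=np.array([np.sin(np.radians(4.15)),-np.cos(np.radians(4.15)),0]); y=np.array([-x[1],x[0],0]); o=np.array([655.8,157.4,0])
F=cast(d,[f(288,137),f(310,133),f(300,227),f(323,226)],42)-o; P=cast(d,[f(283,242),f(304,238),f(292,327),f(313,327)],40)-o
for q in(F,P): print(np.c_[q@x,q@y].round(1).tolist(),(q@x).mean().round(2))
g=cv2.cvtColor(d['image'],cv2.COLOR_RGB2GRAY)
for r in(145,155,165,172,182,190,200): print(r,g[r,132:160].tolist())
E
```

```text
[[78.4, 64.3], [82.4, 65.0], [78.3, 48.4], [82.5, 48.7]] 80.38
[[73.8, 45.2], [77.8, 46.0], [73.2, 29.1], [77.2, 29.2]] 75.53
145 [40, 36, 41, 40, 92, 177, 221, 220, 220, 220, 220, 219, 214, 171, 108, 106, 105, 107, 107, 112, 116, 114, 112, 113, 113, 113, 114, 115]
155 [41, 37, 41, 39, 40, 60, 162, 224, 224, 224, 222, 223, 224, 224, 198, 131, 108, 108, 114, 120, 120, 119, 119, 116, 119, 119, 120, 115]
165 [43, 41, 42, 41, 45, 39, 41, 119, 193, 221, 220, 221, 220, 220, 220, 203, 147, 110, 117, 116, 115, 115, 117, 117, 116, 115, 115, 114]
172 [247, 249, 250, 250, 251, 250, 249, 249, 245, 229, 223, 224, 222, 224, 223, 223, 206, 154, 120, 119, 122, 129, 146, 179, 229, 248, 245, 230]
182 [249, 242, 224, 218, 219, 219, 219, 219, 219, 192, 130, 107, 112, 116, 116, 116, 116, 114, 140, 175, 191, 193, 196, 194, 197, 199, 179, 129]
190 [250, 249, 245, 231, 216, 218, 218, 219, 219, 220, 200, 147, 110, 117, 117, 118, 119, 116, 113, 142, 179, 189, 192, 195, 197, 198, 198, 198]
200 [221, 221, 220, 219, 216, 218, 218, 220, 218, 218, 218, 211, 168, 117, 115, 118, 118, 117, 116, 117, 128, 155, 171, 171, 172, 170, 171, 173]
```

Call:
apply_moves(commands=[[[0.07, 0, 0, 0, 0, -0.05], [0.08, 0, 0, 0, 0, -0.05], [0.08, 0, 0, 0, 0, -0.03], [0.06, 0, 0, 0, 0, 0], [0.05, 0, 0, 0, 0, 0], [0.04, 0, 0, 0, 0, 0]]])

```text
clock: 23.18
eef_pos: [668.7, -11.4, 92.7]
tool_rot: [-1.581, 0.035, -1.486]
force: [-2.4, 8.1, 1.3]
width: 13.0
```

```bash
cat >>h.py <<'E'
def edges(d):
    "pointer and fin centre along launcher x from the top faces (bright bands), rows near the tip"
    x=np.array([np.sin(np.radians(4.15)),-np.cos(np.radians(4.15)),0]); y=np.array([-x[1],x[0],0]); o=np.array([655.8,157.4,0])
    print({n:proj(d,[o+a*x+b*y+[0,0,z]])[0].round(1).tolist() for n,a,b,z in(('fin50',80.4,50,42),('fin60',80.4,60,42),('pt43',80.4,43,40),('pt33',80.4,33,40))})
E
python3 - <<'E'
from h import *
prog()
for i in range(4): d=grab('wrist'); prog()
d=grab('wrist','w14'); edges(d)
g=cv2.cvtColor(d['image'],cv2.COLOR_RGB2GRAY)
for r in(145,155,165,182,190,200): print(r,g[r,125:165].tolist())
E
```

```text
pull 78.96 lat 0.16 dz -0.05 [-0.506  1.07   1.025  1.573 -1.018  1.13  -0.696] [-2.4  8.1  1.3] 13.0
pull 79.05 lat 0.15 dz -0.04 [-0.506  1.07   1.025  1.574 -1.018  1.13  -0.695] [-2.1  8.1  1.6] 13.0
pull 79.02 lat 0.15 dz -0.05 [-0.506  1.07   1.025  1.574 -1.018  1.13  -0.696] [-2.4  8.7  0.9] 12.7
pull 79.03 lat 0.13 dz -0.07 [-0.506  1.07   1.025  1.574 -1.018  1.13  -0.696] [-2.3  7.2  0.9] 13.0
pull 79.09 lat 0.14 dz -0.08 [-0.506  1.07   1.025  1.574 -1.018  1.13  -0.696] [-1.8  7.1  1.8] 12.6
{'fin50': [136.9, 169.5], 'fin60': [134.0, 148.5], 'pt43': [140.6, 182.8], 'pt33': [143.3, 202.4]}
145 [40, 43, 36, 63, 161, 220, 220, 220, 220, 216, 219, 219, 186, 109, 105, 105, 105, 105, 107, 114, 116, 113, 113, 115, 116, 117, 116, 117, 114, 117, 115, 117, 115, 116, 111, 105, 103, 100, 101, 101]
155 [38, 38, 35, 37, 37, 122, 201, 223, 223, 223, 224, 223, 223, 207, 153, 108, 109, 112, 118, 116, 118, 120, 117, 118, 116, 116, 117, 115, 116, 115, 114, 113, 118, 115, 115, 113, 107, 99, 98, 97]
165 [104, 91, 95, 93, 93, 88, 121, 184, 220, 221, 221, 222, 221, 221, 215, 170, 110, 116, 115, 118, 116, 117, 118, 114, 116, 113, 116, 117, 118, 119, 118, 118, 119, 119, 120, 106, 76, 61, 60, 62]
182 [248, 247, 248, 249, 250, 250, 250, 250, 250, 251, 244, 216, 216, 218, 220, 216, 218, 220, 183, 116, 116, 114, 117, 116, 116, 115, 114, 125, 107, 31, 125, 187, 188, 189, 193, 196, 232, 247, 239, 236]
190 [249, 249, 248, 247, 247, 247, 246, 246, 247, 246, 247, 242, 224, 217, 218, 217, 218, 220, 217, 185, 118, 115, 116, 119, 119, 118, 117, 117, 153, 195, 194, 192, 194, 190, 190, 190, 193, 231, 247, 241]
200 [57, 58, 60, 60, 61, 58, 55, 60, 60, 58, 57, 58, 97, 175, 218, 217, 219, 216, 218, 217, 199, 150, 115, 115, 117, 117, 112, 109, 118, 109, 96, 96, 99, 98, 98, 99, 98, 99, 99, 98]
```

Call:
apply_moves(commands=[[[0.05, 0, 0, 0, 0, 0]]])

```text
clock: 23.52
eef_pos: [668.7, -11.7, 92.6]
tool_rot: [-1.582, 0.037, -1.486]
force: [-2.9, 8.1, 2.2]
width: 13.0
```

```bash
python3 - <<'E'
from h import *
for i in range(20): d=eyes.get_image('wrist')
prog(); np.savez('pics/w15.npz',**d)
g=cv2.cvtColor(d['image'],cv2.COLOR_RGB2GRAY); edges(d)
for r in(155,165,182,190): print(r,g[r,122:150].tolist())
c,p=spots(d,(0,150,215,400)); print('thin spots',np.round(p,1),cast(d,p,78).round(1)) if len(p) else None
t=grab('top','t9'); c,p=spots(t,(255,190,320,235)); print('deck outline at top',box(t,c,78),np.round(p,1),cast(t,p,78).round(1) if len(p) else '')
a=load('top0')['image'].astype(int); b=t['image'].astype(int); D=np.abs(a-b).max(2)
for n,(u,v) in dict(disc_a=(318,313),disc_b=(450,253),beaker_a=(130,297),beaker_b=(515,285),goggles=(455,195),timer=(272,167),eraser=(385,168),blue=(395,270),turq=(432,318)).items(): print(n,D[v-18:v+18,u-22:u+22].mean().round(1),end=' ')
E
```

```text
pull 79.62 lat 0.13 dz -0.06 [-0.503  1.069  1.024  1.573 -1.018  1.131 -0.694] [-2.5  8.2  1.1] 12.7
{'fin50': [136.2, 169.3], 'fin60': [133.3, 148.4], 'pt43': [140.0, 182.6], 'pt33': [142.7, 202.2]}
155 [37, 41, 41, 43, 37, 40, 41, 92, 178, 224, 223, 223, 223, 224, 223, 217, 173, 109, 108, 107, 112, 117, 117, 115, 116, 118, 117, 116]
165 [112, 112, 112, 112, 113, 110, 113, 111, 114, 170, 221, 220, 220, 222, 220, 221, 221, 190, 116, 110, 118, 116, 118, 116, 116, 113, 118, 114]
182 [250, 249, 249, 247, 247, 248, 249, 249, 250, 250, 250, 251, 244, 186, 171, 218, 216, 217, 218, 217, 218, 199, 150, 115, 116, 119, 116, 116]
190 [247, 248, 249, 249, 248, 247, 246, 245, 246, 246, 245, 246, 247, 247, 245, 234, 219, 219, 219, 217, 217, 218, 200, 147, 105, 106, 106, 107]
thin spots [[ 60.5 293. ]
 [158.9 295.6]] [[660.7 101.6  78. ]
 [664.   57.4  78. ]]
deck outline at top (array([663.8,  79.5]), array([147.8, 103.1]), np.float32(-1.1)) [] 
disc_a 4.0 disc_b 3.9 beaker_a 65.5 beaker_b 4.2 goggles 4.4 timer 26.3 eraser 14.6 blue 4.1 turq 4.7
```

```bash
python3 - <<'E'
from h import *
s=grab('side','s9'); D=np.abs(load('side0')['image'].astype(int)-s['image']).max(2)
for n,(u,v) in dict(beaker_a=(168,195),timer=(350,217),eraser=(432,280),goggles=(478,335),disc_a=(256,314)).items(): print(n,D[v-15:v+15,u-15:u+15].mean().round(1),end=' ')
D=np.abs(load('top0')['image'].astype(int)-load('t9')['image']).max(2)>40
n,l,st,c=cv2.connectedComponentsWithStats(cv2.morphologyEx(D.astype(np.uint8),cv2.MORPH_OPEN,np.ones((4,4)))); print(st[1:][st[1:,4]>40].tolist())
t=load('t9')['image']; print(t[280:315:6,110:155:6].mean(2).astype(int)); print(load('top0')['image'][280:315:6,110:155:6].mean(2).astype(int))
prog()
E
```

```text
beaker_a 2.4 timer 67.9 eraser 3.4 goggles 2.6 disc_a 3.4 [[113, 127, 261, 353, 29721], [280, 203, 7, 7, 41], [273, 209, 18, 17, 225], [359, 310, 37, 26, 880], [295, 461, 20, 19, 211]]
[[ 34  41 148 174 154 155 136 191]
 [ 36 152 195 159 161 157 185 185]
 [120 154 174 163 165 140 189 179]
 [146 183 164 163 161 162 184 176]
 [ 95 186 162 162 165 183 184 154]
 [ 41 174 160 158 163 179 184 153]]
[[ 37  35 139 148 144  38  36  31]
 [ 38 135 100  99  96 135  79  28]
 [119 104 101  97 180 186 208 119]
 [139 102 100 107 184 186 209 187]
 [ 97 101  98 101 186 193 198 137]
 [ 34 148 101  98 122 187 135  39]]
pull 79.63 lat 0.14 dz -0.07 [-0.503  1.069  1.024  1.573 -1.018  1.131 -0.694] [-1.7  8.1  1.7] 13.0
```

```bash
python3 -c "
from h import *
print(finish_job())"
```

```text
the job is handed in; nothing more can be done
None
```

The launcher is loaded and drawn to the mark, and I handed the job in with the gripper still holding the crossbar. It took about 25 s on the robot clock.

**What I did:** I laid the thick plate square on the deck and the thin plate on top of it. Then I gripped the crossbar and pulled the carriage out about 80 mm. During the first placing I caught a sign slip in the launcher's angle and turned the plate straight before setting it down.

**Last checks:**
- **Pointer and mark:** the wrist image put the pointer within about 0.2 mm of the fin. The position held steady for over a second on the last target, with a spring pull of about 8 N.
- **Pile:** after placing, the two plate centres agreed to within about 1 mm and the angle to within about half a degree. After the pull, the thin plate's spots were about 0.7 mm from where they should be, with no turn seen.
- **Other things on the bench:** disc_a, disc_b, beaker_b, the goggles and the two coloured plates were unchanged in the top view.
- **Checks that disagreed or failed:** beaker_a and the eraser had changed in the top view but not in the side view, so I take it the arm was covering them. The timer changed in both views, probably also hidden by the arm. It was in place in the earlier wrist pictures and the gripper never went near it, but I could not confirm it at the end. An outline check of the pile in the final top view also failed, probably because the arm was in the way.

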